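Turn a scraper blade over in the twist chute and lay it in its holder

TASK

The notched scraper blade is lying bevel down. Let it slide down through the twisted rod chute so that it lands in the chute's tray turned over, then take it from the tray and lay it flat and straight on the blade holder, bevel up, with its notch over the locating pin. Let go of it there, and leave the other things on the table where they are.

Things in the scene. Friction and masses are not known exactly. Their poses are not given: they have to be found in the camera images.
- blade: flat steel scraper blade 70 x 40 x 6 mm, 0.12 kg. Origin mid-thickness in the middle. x along the 70 mm: notched end at +x, bevelled cutting end at -x; y across the 40 mm (grip across it). z points away from the bevelled face: z up = bevel underneath (as it starts, flat on the table), z down = bevel up. Notch open at the +x end, 14 mm deep, 13 mm wide, off centre: y from 0 to +13 mm
- notch (a point): point in the blade's notch, at mid-thickness, in the middle of the notch's width and 6 mm from its closed bottom; at (27, 6.5, 0) mm in the blade's frame
- chute: fixed chute of polished, slippery 6 mm steel rods on a base, 400 long (y), 185 wide, 360 high. Origin on the table under its middle, z up. Blades slide towards its -y: from an open feed bed at the top (+y end) through a flared mouth and a cage falling at 55 degrees, which twists half a turn in 280 mm and so turns a blade over, down a run-out (ends at y -96 mm) into a flat tray (-y end)
- feed_bed (a point): where the middle of a blade lies laid on the feed bed, 335 mm up: two parallel rods, 30 mm over their outsides, falling 47 degrees to the chute's -y; bed normal (0,-0.73,0.68) in the chute's frame. Fingers may straddle. Lay the blade lengthwise down the slope (45 degrees will do), either end first; let go, it slides. 20 mm down-slope of its leading end rods rise 40 mm, later 60 mm, above the bed
- twist_mid (a point): on the centre line of the twisted cage, half way down; a blade passing through goes within a few mm of it. The clear opening is about 43 x 21 mm
- tray_floor (a point): on the centre line of the smooth black tray floor, 12 mm above the table, 50 mm before the end wall (50 mm high, chute y -195 mm); side walls 34 mm high at chute x +-88 mm. Within about a second a blade stops in the tray near the end wall, at any yaw, up to 45 mm to either side
- holder: fixed blade holder: dark base 100 x 60 x 12 mm, a raised aluminium bed 66 (x) x 28 (y) mm, top 26 mm above the table, one upright pin. Origin on the table under the middle of the bed; x along the bed towards the pin end; z up. A blade well laid has its middle over the origin, notched end to +x, bevel up, and overhangs the bed by 6 mm at each long side, leaving room for fingers
- pin (a point): axis of the holder's locating pin, 3 mm above the bed; pin 7 mm diameter, standing 10 mm above the bed, at (27, -6.5) mm in the holder's frame
- bed (a point): middle of the top face of the holder's bed, 26 mm above the table
- flat_bar: plain flat steel bar without a notch, 95 x 30 x 8, lying flat; not part of the job and to be left where it lies
- cap: round rusty-brown cap, 60 across, 24 high; not part of the job and to be left where it lies
- wrench: open-ended steel wrench lying flat; not part of the job and to be left where it lies
- carton: small closed cardboard box 65 x 85 x 50; not part of the job and to be left where it lies
- press_iron: old dark cast-iron pressing iron about 160 long; not part of the job and to be left where it lies

How it is judged:
By the outcome, as a careful person would: the job done as asked, in the order asked, and still so for the second after the job is handed in, with the robot touching nothing.
It also fails if it takes over 59 s, if anything falls off the work surface, if the arm or the gripper's body presses on something with over 40 N, if the wrist force passes 120 N, or if a joint passes its speed limit or range.

ROBOT

A 7-joint arm with a two-finger parallel gripper is mounted at the origin on the work surface. World frame = base frame: x ahead of the robot, y to its left, z up, the work surface at z = 0. Lengths are in m, angles in rad, forces in N, time in s.
With the tool pointing down it reaches from about 0.4 to 0.85 m from the base axis. Payload 4.5 kg.
Tool frame: the origin (TCP) lies at the very end of the fingers, on their centre line; the grasp point (between the pads) lies 19 mm behind it (r.grip_depth is the distance from the TCP to the grasp point, in m); z points along the fingers, x is the direction in which the jaws open and shut, and the axes are right-handed (so a half turn about z gives the same grasp; the last joint's range is limited). The gripper opens to 88 mm and grips with 3 to 60 N. Pads are 18 mm wide; open, the fingers measure 123 mm over their backs; the gripper's body (75 mm by 187 mm) begins 45 mm behind the grasp point.
Start: joints at [1.332, 0.689, -0.195, 1.565, 0.157, 0.902, -0.215], TCP at [0.168, -0.602, 0.207] pointing down, gripper open.
Joint ranges: [-3.01, 3.01], [-0.46, 2.08], [-1.47, 1.51], [0.13, 2.56], [-1, 4.14], [0.04, 2.09], [-2.66, 2.66]. Speed limits (rad/s): [2.57, 2.57, 3.14, 3.14, 3.14, 3.14, 3.14].

INTERFACE

Orientations are given as a unit quaternion [x, y, z, w].
In Python, from plant import r gives the robot as it stands. The module is installed in compiled form; this text tells all that it offers.
- The arm moves only by the shell command python3 -m jog 'ROWS' [FORCE]. ROWS is JSON, a list of rows, each a list of 5 numbers: the shift along the tool's x, y, z in units of 1 m (1.0 is 1 m), then the turn about the tool's z in units of 360 degrees (1.0 is 360 degrees), then the closure, from 0 (fully open) to 1 (shut). In form: [[dx, dy, dz, yaw, fingers], ...]. A call has 1 to 20 rows; each row shifts and turns the commanded pose from where the row before left it, along the tool's axes as they then stand; what a row does not reach is not made up. A row lasts 1/10 s, in which the tool goes at most 50 mm and 8.59 degrees, less where a joint would pass 70% of its speed; a pose out of reach is approached as far as the arm can. A call with a number of a shift or a turn outside -1 to 1 is refused whole. A call with a gripper value outside its range is refused whole. The fingers move at their own pace and stop on an object; FORCE is the grip in N (left out, the last holds). Time passes only in rows, so rows that do not move let the fingers close. It gives the time, the measured TCP pose, the force and the opening at its end, in the units of the state.
- r.get_state(): the state, without advancing time (a new reading comes with each control period).
- r.snapshot(name): name is "scene" or "top" or "wrist"; returns the picture (480x640x3 uint8, red, green, blue); there is no depth.
- r.get_calibration(name): a dict with "mtx" (3x3 intrinsics, pixels), "R" (3x3) and "t" (3): a world point X has camera coordinates R X + t. Camera axes: x right, y down, z forward; pixel columns grow to the right and rows downward; lengths in m; the calibration is good to about 2 mm. The wrist camera is an equidistant fisheye: a pixel r from the principal point sees the ray r / f radians off the axis. A picture is of the moment at which its call begins: read the wrist's pose just before it. get_calibration takes no time and is no camera call; for the wrist camera it gives the pose at the moment of the call.
- r.finish_job(): hands the job in, once; it reports no verdict.
Trained networks look in the newest picture that a camera, given by its name, has taken for a name from the list of things; names that differ only in an ending like _2 or _b are one class to them, and where a whole thing is asked for, a point or a joint stands for the part that bears it (a point fixed in the world has none). Each returns a list of dicts, best first, with "score" (0 to 1); they miss things now and then, are a little off and sometimes report something else, mostly with a low value. They report only what shows in the picture. A call takes as long as a camera call.
- r.cut_out(thing, camera): "pixels" (480x640 bool, what is visible of it) and "rect" ([left, top, right, bottom] in pixels, round what is visible of it).
The state is a dict: "clock": time; "q": joint angles; "qd": joint speeds; "joint_torque": joint torques, N m; "tool_pos": TCP position; "eef_rot": TCP orientation; "contact_force": force on the tool from outside, world axes, zero at the start; "moment": the same for the moment, N m; "opening": opening from 0.0 (shut) to 1.0 (fully open).
Only numpy, scipy, OpenCV 4.12 (cv2) and the standard library are available. Lean on these libraries where they do the work, as an engineer would, in place of code of your own. Each camera call takes 0.05 s, during which the arm holds its last target.

## Working session

There is one attempt and no reset: what is moved stays moved. The work goes in short steps, Python scripts to look and compute and a shell command to move; the robot and the scene stay as the last step left them, time stands still between calls to the robot, and variables do not carry over. Pictures are saved under pics/ and viewed, and the job is handed in when it is done.

```bash
mkdir -p pics; ls; python3 - <<'E'
from plant import r
import cv2
print(r.get_state())
for n in ["scene","top","wrist"]:
    im=r.snapshot(n); cv2.imwrite(f"pics/{n}0.png",im[:,:,::-1])
    c=r.get_calibration(n); print(n,c)
E
```

```text
pics
{'clock': 0.0, 'q': array([ 1.33177572,  0.69001872, -0.19448675,  1.5663563 ,  0.15727582,
        0.90249817, -0.21510128]), 'qd': array([-1.57908205e-03,  6.42323853e-04, -7.80233333e-04, -9.63953769e-05,
        1.56412912e-04, -1.26936486e-03,  2.74289391e-04]), 'joint_torque': array([-6.21735799e-04, -5.27550352e+01, -1.26641840e+00, -1.53423715e+01,
       -5.24045492e-02,  6.53204726e-03,  1.62837528e-04]), 'tool_pos': array([ 0.16815427, -0.60122163,  0.20618445]), 'eef_rot': array([ 7.96710259e-01, -6.04360709e-01, -7.92373161e-04, -5.17717872e-04]), 'contact_force': array([ 0.76987453,  0.15127298, -0.03263282]), 'moment': array([-0.00252524, -0.01463569,  0.00572685]), 'opening': 1.000552631253053}
scene {'mtx': array([[512.62437023,   0.        , 316.34243913],
       [  0.        , 512.62437023, 243.92629468],
       [  0.        ,   0.        ,   1.        ]]), 'R': array([[-0.81035399,  0.58581207, -0.0122729 ],
       [ 0.46159105,  0.62533721, -0.62919558],
       [-0.36091567, -0.51553621, -0.77715011]]), 't': array([ 0.44057366, -0.14451448,  1.85727947])}
top {'mtx': array([[553.27192209,   0.        , 317.40817404],
       [  0.        , 553.27192209, 246.85063385],
       [  0.        ,   0.        ,   1.        ]]), 'R': array([[ 0.0154825 , -0.99983328,  0.00968023],
       [-0.99438208, -0.01641052, -0.10457038],
       [ 0.1047118 , -0.00800684, -0.99447038]]), 't': array([0.01809045, 0.57812157, 1.38870354])}
wrist {'mtx': array([[371.64829954,   0.        , 319.55986666],
       [  0.        , 371.64829954, 229.30501622],
       [  0.        ,   0.        ,   1.        ]]), 'R': array([[ 2.69485364e-01, -9.63004411e-01,  3.78700602e-04],
       [-9.16277548e-01, -2.56288357e-01,  3.07817695e-01],
       [-2.96332741e-01, -8.32993584e-02, -9.51445281e-01]]), 't': array([-0.62537438, -0.04142943,  0.38813737])}
```

View pics/scene0.png

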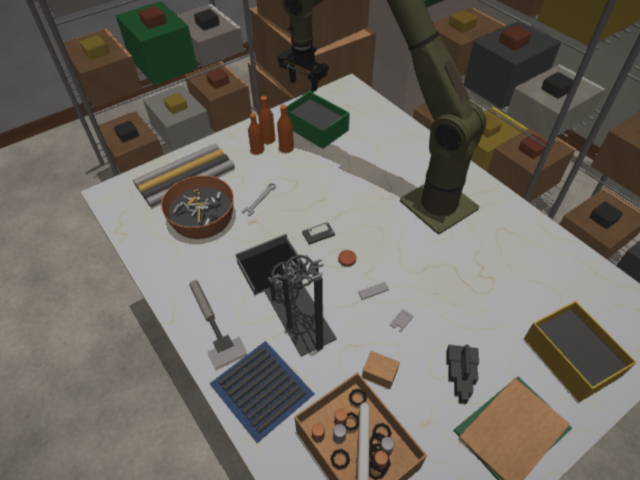

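View pics/top0.png

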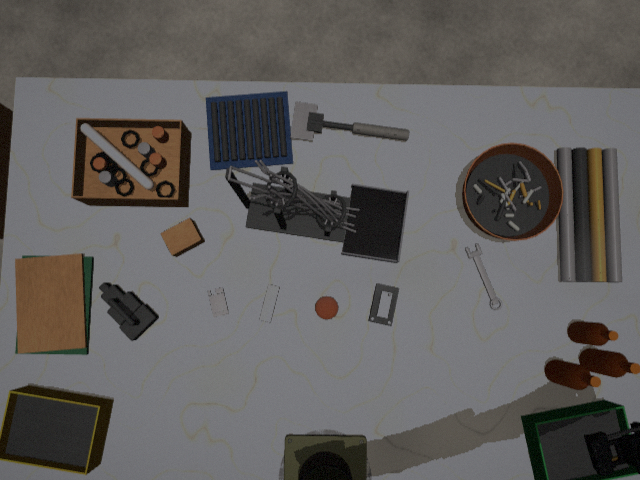

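View pics/wrist0.png

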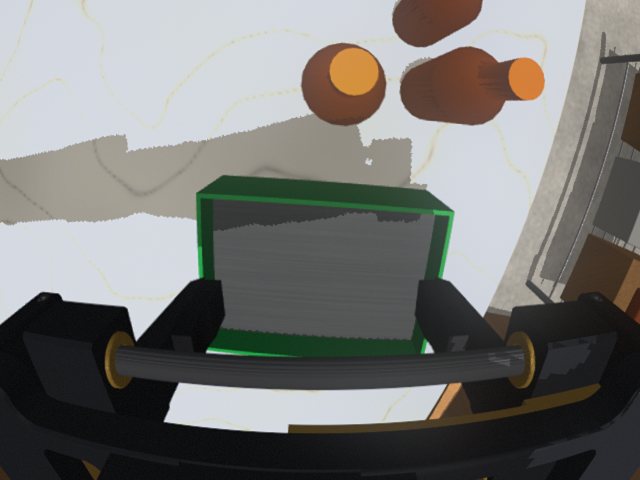

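```bash
cat > h.py <<'E'
from plant import r
import numpy as np, cv2
def und(cal,uv,name):
    m=cal["mtx"];p=np.atleast_2d(np.asarray(uv,float))
    x=(p[:,0]-m[0,2])/m[0,0];y=(p[:,1]-m[1,2])/m[1,1]
    if name=="wrist":
        th=np.hypot(x,y);s=np.where(th>1e-9,np.sin(th)/np.maximum(th,1e-9),1)
        d=np.stack([x*s,y*s,np.cos(th)],1)
    else: d=np.stack([x,y,np.ones_like(x)],1)
    return d@cal["R"], -cal["R"].T@cal["t"]
def ground(cal,uv,name,z):
    d,c=und(cal,uv,name); s=(z-c[2])/d[:,2]; return c+d*s[:,None]
def proj(cal,X,name):
    Y=np.atleast_2d(X)@cal["R"].T+cal["t"];m=cal["mtx"]
    if name=="wrist":
        rr=np.hypot(Y[:,0],Y[:,1]);th=np.arctan2(rr,Y[:,2]);k=th/np.maximum(rr,1e-9)
        x=Y[:,0]*k;y=Y[:,1]*k
    else: x=Y[:,0]/Y[:,2];y=Y[:,1]/Y[:,2]
    return np.stack([x*m[0,0]+m[0,2],y*m[1,1]+m[1,2]],1)
def zoom(im,box,k,fn):
    a,b,c,d=box; cv2.imwrite(fn,cv2.resize(im[b:d,a:c,::-1],None,fx=k,fy=k,interpolation=cv2.INTER_CUBIC))
E
python3 - <<'E'
from h import *
for n in ["top","scene"]:
    im=r.snapshot(n);c=r.get_calibration(n)
    for t in ["blade","notch","chute","feed_bed","tray_floor","twist_mid","holder","pin","bed"]:
        for o in r.cut_out(t,n)[:2]:
            ys,xs=np.nonzero(o["pixels"]); print(n,t,round(o["score"],2),np.round(o["rect"]),xs.mean().round(1),ys.mean().round(1),len(xs))
    if n=="top": zoom(im,(190,140,420,340),3.4,"pics/topz.png")
    else: zoom(im,(220,220,440,370),3.6,"pics/scz.png")
print(r.get_state()["clock"])
E
```

```text
top blade 0.64 [370. 282. 397. 324.] 383.5 304.1 946
top blade 0.61 [209. 289. 229. 315.] 218.0 302.0 370
top notch 0.68 [205. 287. 230. 315.] 218.0 301.8 384
top chute 0.81 [224. 165. 410. 263.] 326.6 212.7 9879
top feed_bed 0.96 [225. 160. 408. 263.] 325.6 212.7 10239
top tray_floor 0.68 [224. 161. 407. 264.] 326.5 212.7 9933
top tray_floor 0.55 [370. 280. 398. 325.] 383.0 303.4 956
top twist_mid 0.66 [221. 160. 408. 262.] 325.9 212.6 10023
top holder 0.84 [369. 283. 398. 325.] 383.3 303.6 921
top pin 0.73 [369. 286. 395. 325.] 383.5 303.7 895
top bed 0.75 [366. 285. 401. 324.] 383.4 303.7 892
scene blade 0.63 [388. 308. 413. 334.] 400.9 319.6 299
scene notch 0.76 [391. 311. 413. 329.] 401.3 319.3 246
scene notch 0.25 [364. 350. 400. 390.] 380.3 369.2 927
scene chute 0.65 [237. 233. 337. 354.] 289.0 289.4 6264
scene chute 0.24 [365. 352. 402. 388.] 380.4 369.3 931
scene feed_bed 0.57 [236. 234. 338. 359.] 289.2 289.9 6248
scene tray_floor 0.95 [234. 234. 339. 356.] 289.3 289.8 6285
scene twist_mid 0.79 [237. 233. 335. 355.] 289.0 289.5 6078
scene holder 0.73 [302. 222. 332. 246.] 318.0 232.3 448
scene bed 0.67 [301. 223. 332. 242.] 317.8 232.8 438
scene bed 0.59 [241. 182. 278. 213.] 260.2 197.5 213
1.15
```

```bash
true
```

```text
(no output)
```

View pics/topz.png

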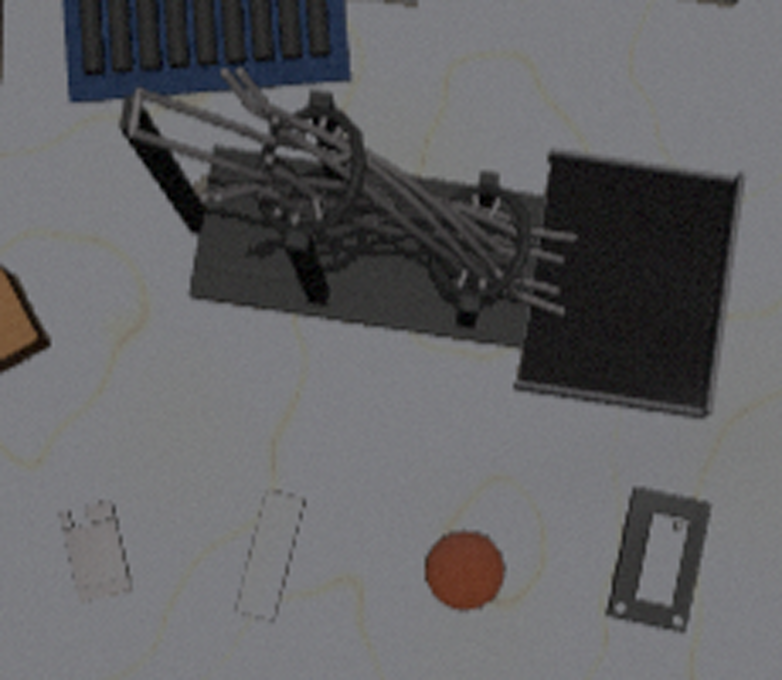

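View pics/scz.png

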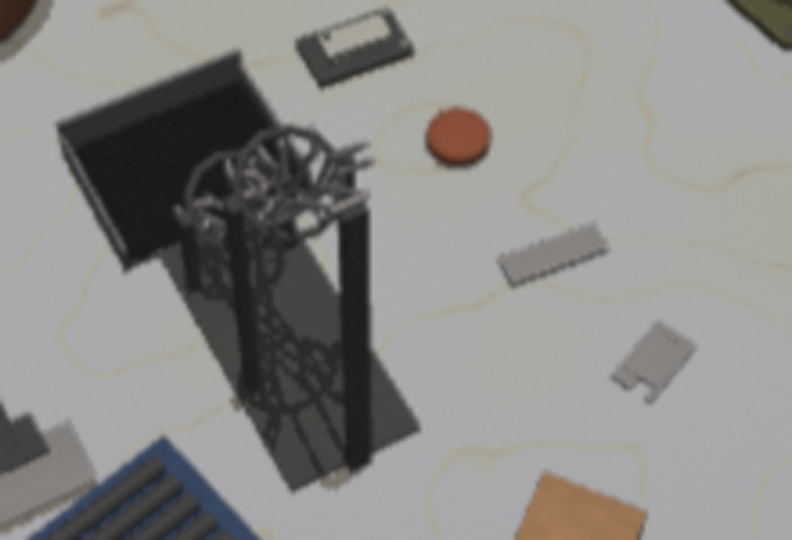

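```bash
python3 - <<'E'
from h import *
c=r.get_calibration("top")
f=lambda p,z:ground(c,[np.array(p)/3.4+[190,140]],"top",z)[0].round(4)
print("cam",(-c["R"].T@c["t"]).round(3))
a,b=f((743,175),.05),f((708,415),.05); print("endwall",a,b,np.linalg.norm(a-b),(a+b)/2)
a2,b2=f((552,152),.034),f((515,387),.034); print("traystart",a2,b2,np.linalg.norm(a2-b2),(a2+b2)/2)
print("base",f((192,295),.012),f((530,347),.012),f((215,147),.012))
yv=(a2+b2)/2-(a+b)/2;print("yaw of chute y minus 90",np.degrees(np.arctan2(yv[1],yv[0]))-90, "x dir",np.degrees(np.arctan2(*(a-b)[[1,0]])))
print("bed top rod end",f((137,92),.355),f((122,130),.355), "exit rods",f((575,236),.04),f((562,312),.04))
print("blade",ground(c,[[218,301.9]],"top",.006))
print("blade tip/corners",[f(p,.006) for p in [(60,513),(108,500),(130,592),(85,601)]])
print("holder corners",[f(p,.012) for p in [(637,487),(711,502),(684,631),(607,614)]], f((684,524),.036))
E
```

```text
cam [0.429 0.039 1.441]
endwall [ 0.722  -0.2035  0.05  ] [ 0.5404 -0.1772  0.05  ] 0.18349455032779582 [ 0.6312  -0.19035  0.05   ]
traystart [ 0.7407 -0.0606  0.034 ] [ 0.5605 -0.0344  0.034 ] 0.18209470063678407 [ 0.6506 -0.0475  0.034 ]
base [0.6292 0.2127 0.012 ] [ 0.5934 -0.0467  0.012 ] [0.7449 0.1983 0.012 ]
yaw of chute y minus 90 -7.7338412022306215 x dir -8.24049870985907
bed top rod end [0.7013 0.2068 0.355 ] [0.6783 0.2149 0.355 ] exit rods [ 0.6751 -0.0782  0.04  ] [ 0.6171 -0.0688  0.04  ]
blade [[0.43344497 0.28109743 0.006     ]]
blade tip/corners [array([0.4613, 0.3088, 0.006 ]), array([0.4717, 0.2727, 0.006 ]), array([0.4026, 0.2538, 0.006 ]), array([0.3953, 0.2875, 0.006 ])]
holder corners [array([ 0.4878, -0.1291,  0.012 ]), array([ 0.4773, -0.1854,  0.012 ]), array([ 0.3799, -0.165 ,  0.012 ]), array([ 0.3917, -0.1068,  0.012 ])] [ 0.4598 -0.1614  0.036 ]
```

```bash
cat >> h.py <<'E'
from scipy.spatial.transform import Rotation as Ro
def pose():
    s=r.get_state(); return s,np.array(s["tool_pos"]),Ro.from_quat(s["eef_rot"]).as_matrix()
def plan(*tg):
    """targets (x,y,z,yawdeg of tool x or None), sequential; prints tool-frame shift at start axes, then turn"""
    s,p,R=pose(); yaw=np.degrees(np.arctan2(R[1,0],R[0,0]))
    print("t",round(s["clock"],2),"pos",p.round(4),"yaw",round(yaw,2),"open",round(s["opening"],3),"F",np.round(s["contact_force"],1),"q",np.round(s["q"],2),"tilt",R[:2,2].round(4))
    for x,y,z,w in tg:
        t=np.radians(yaw); Rx=np.array([[np.cos(t),np.sin(t),0],[np.sin(t),-np.cos(t),0],[0,0,-1]])
        d=Rx.T@(np.array([x,y,z])-p); n=np.linalg.norm(d)/.05
        line=f"  shift {d.round(4)} rows>={n:.1f}  per {int(np.ceil(n))} rows: {(d/max(1,np.ceil(n))).round(4)}"
        if w is not None:
            dy=(w-yaw+180)%360-180
            # tool z points down: positive turn about tool z lowers world yaw
            tu=-dy/360; k=int(np.ceil(abs(dy)/8.5)); line+=f" | turn {tu:.4f} rows {k} per {tu/max(k,1):.4f} (alt half-turn {-(((w+180-yaw+180)%360-180))/360:.4f})"
            yaw=w
        p=np.array([x,y,z]); print(line)
E
python3 - <<'E'
from h import *
c=r.get_calibration("wrist"); s,p,R=pose()
print("cam in tool",R.T@(-c["R"].T@c["t"]-p),"axis",R.T@c["R"][2])
plan((.168,-.601,.32,None),(.40,-.25,.32,None),(.40,.20,.25,None))
E
```

```text
cam in tool [ 0.00048906 -0.08011131 -0.17587834] axis [0.00163231 0.30772789 0.95147301]
t 1.15 pos [ 0.1684 -0.6019  0.207 ] yaw -74.37 open 1.002 F [0.6 0.1 0.2] q [ 1.33  0.69 -0.19  1.57  0.16  0.9  -0.22] tilt [ 0.     -0.0001]
  shift [-0.001   0.0002 -0.113 ] rows>=2.3  per 3 rows: [-0.0003  0.0001 -0.0377]
  shift [-0.2755 -0.318   0.    ] rows>=8.4  per 9 rows: [-0.0306 -0.0353  0.    ]
  shift [-0.4334 -0.1213  0.07  ] rows>=9.1  per 10 rows: [-0.0433 -0.0121  0.007 ]
```

```bash
python3 -m jog '[[0,0,-0.04,0,0],[0,0,-0.04,0,0],[-0.02,-0.02,-0.033,0,0],[-0.03,-0.035,0,0,0],[-0.03,-0.035,0,0,0],[-0.03,-0.035,0,0,0],[-0.03,-0.035,0,0,0],[-0.03,-0.035,0,0,0],[-0.03,-0.035,0,0,0],[-0.03,-0.035,0,0,0],[-0.03,-0.035,0,0,0]]'; python3 - <<'E'
from h import *
plan((.40,-.25,.32,None))
im=r.snapshot("wrist"); cv2.imwrite("pics/w1.png",im[:,:,::-1])
E
```

```text
clock: 2.25
tool_pos: [0.388, -0.2691, 0.3203]
eef_rot: [0.797, -0.604, 0.0, 0.0]
contact_force: [-0.2, -0.1, -0.9]
opening: 0.997
t 2.25 pos [ 0.388  -0.2691  0.3203] yaw -74.38 open 0.997 F [-0.2 -0.1 -0.9] q [ 0.71  0.35 -0.29  1.84  0.12  0.97 -0.92] tilt [ 0.0006 -0.0006]
  shift [-0.0152 -0.0167  0.0003] rows>=0.5  per 1 rows: [-0.0152 -0.0167  0.0003]
```

View pics/w1.png

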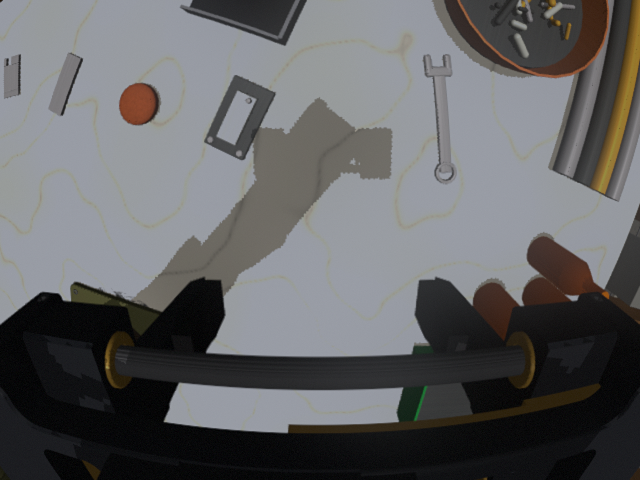

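```bash
python3 -m jog '[[-0.048,-0.01,0.01,0,0],[-0.048,-0.01,0.01,0,0],[-0.048,-0.01,0.01,0,0],[-0.048,-0.012,0.01,0,0],[-0.048,-0.012,0.01,0,0],[-0.048,-0.012,0.01,0,0],[-0.048,-0.012,0.01,0,0],[-0.048,-0.012,0.01,0,0],[-0.048,-0.012,0,0,0],[-0.048,-0.012,0,0,0],[-0.02,-0.012,0,0,0]]'; python3 - <<'E'
from h import *
plan((.40,.25,.2,None))
im=r.snapshot("wrist"); cv2.imwrite("pics/w2.png",im[:,:,::-1])
E
```

```text
clock: 3.4
tool_pos: [0.3729, 0.2478, 0.2409]
eef_rot: [0.799, -0.602, -0.001, -0.002]
contact_force: [0.4, -0.5, 0.0]
opening: 1.0
t 3.4 pos [0.3729 0.2478 0.2409] yaw -73.97 open 1.0 F [ 0.4 -0.5  0. ] q [-0.43  0.43 -0.38  2.03  0.23  0.73 -2.24] tilt [0.0006 0.0034]
  shift [ 0.0053 -0.0267  0.0409] rows>=1.0  per 1 rows: [ 0.0053 -0.0267  0.0409]
```

View pics/w2.png

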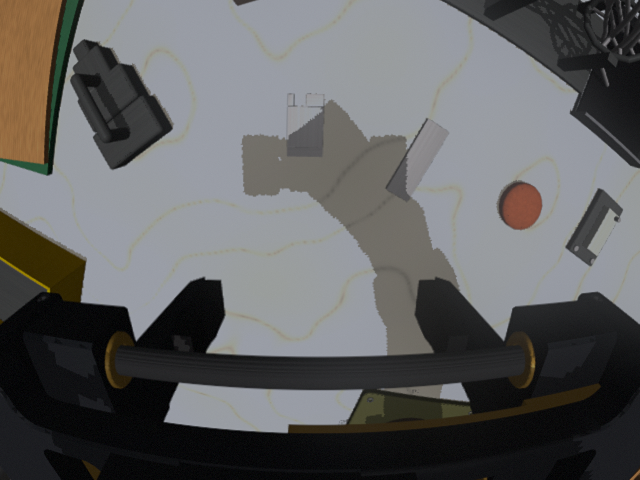

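```bash
python3 - <<'E'
from h import *
im=cv2.imread("pics/w2.png")[:,:,::-1]
zoom(im,(265,80,345,170),7,"pics/w2z.png")
for o in r.cut_out("blade","wrist")[:2]:
    m=o["pixels"].astype(np.uint8); ys,xs=np.nonzero(m); print(o["score"],o["rect"])
    c=r.get_calibration("wrist")
    P=ground(c,np.stack([xs,ys],1),"wrist",.006)[:,:2]
    rc=cv2.minAreaRect((P*1000).astype(np.float32)); print(rc)
E
```

```text
0.32 [441.2, 0.0, 640.0, 166.3]
((598.8995361328125, -34.017364501953125), (249.06761169433594, 339.4604187011719), 29.690603256225586)
```

View pics/w2z.png

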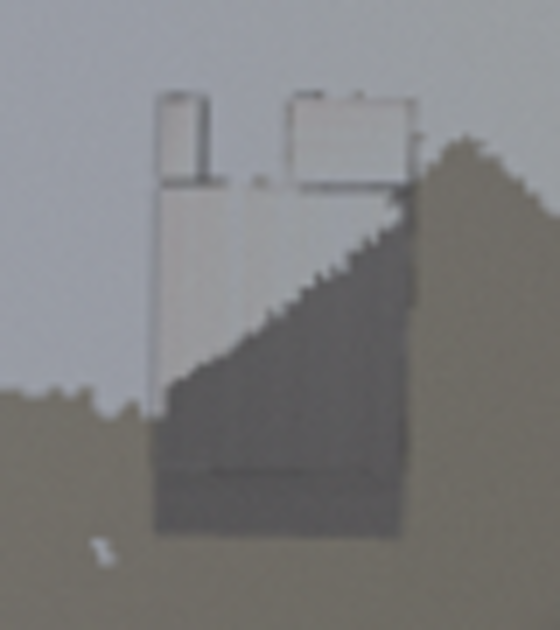

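```bash
python3 - <<'E'
from h import *
c=r.get_calibration("wrist")
P=ground(c,np.array([(158,95),(413,98),(402,537),(153,537)])/7+[265,80],"wrist",.006)
print(P.round(4)); a=(P[0]+P[1])/2;b=(P[2]+P[3])/2; d=a-b
print("len",np.linalg.norm(d),np.linalg.norm(P[0]-P[1]),np.linalg.norm(P[2]-P[3]),"ctr",(a+b)/2,"yaw",np.degrees(np.arctan2(d[1],d[0])))
x,y,_=(a+b)/2; yw=np.degrees(np.arctan2(d[1],d[0]))
plan((x,y,.08,yw-90),(x,y,.0015,yw-90))
E
```

```text
[[0.4636 0.308  0.006 ]
 [0.4737 0.2697 0.006 ]
 [0.4064 0.2522 0.006 ]
 [0.3957 0.2901 0.006 ]]
len 0.06990130229054681 0.03953720855874013 0.03942972971009429 ctr [0.43485318 0.27999659 0.006     ] yaw 14.662776198063293
t 3.5 pos [0.3744 0.2468 0.2408] yaw -74.04 open 0.999 F [ 0.3 -0.6 -1.4] q [-0.42  0.43 -0.38  2.03  0.23  0.73 -2.23] tilt [0.0015 0.0038]
  shift [-0.0153 -0.0672  0.1608] rows>=3.5  per 4 rows: [-0.0038 -0.0168  0.0402] | turn 0.0036 rows 1 per 0.0036 (alt half-turn -0.4964)
  shift [0.     0.     0.0785] rows>=1.6  per 2 rows: [0.     0.     0.0392] | turn -0.0000 rows 0 per -0.0000 (alt half-turn 0.5000)
```

```bash
python3 -m jog '[[-0.004,-0.017,0.04,0.0036,0.2],[-0.004,-0.017,0.04,0,0.3],[-0.004,-0.017,0.04,0,0.3],[-0.003,-0.016,0.04,0,0.3],[0,0,0.035,0,0.3],[0,0,0.025,0,0.3],[0,0,0.01,0,0.3],[0,0,0,0,0.3]]'; python3 - <<'E'
from h import *
plan((.4349,.2800,.0020,-75.3))
im=r.snapshot("wrist"); cv2.imwrite("pics/w3.png",im[:,:,::-1])
E
```

```text
clock: 4.3
tool_pos: [0.4346, 0.2721, 0.0098]
eef_rot: [0.79, -0.614, 0.0, 0.001]
contact_force: [0.3, 0.6, 0.8]
opening: 0.706
t 4.3 pos [0.4346 0.2721 0.0098] yaw -75.72 open 0.706 F [0.3 0.6 0.8] q [-0.57  0.88 -0.14  2.03  0.44  0.26 -2.4 ] tilt [-0.0016 -0.0023]
  shift [-0.0076 -0.0023  0.0078] rows>=0.2  per 1 rows: [-0.0076 -0.0023  0.0078] | turn -0.0012 rows 1 per -0.0012 (alt half-turn 0.4988)
```

View pics/w3.png

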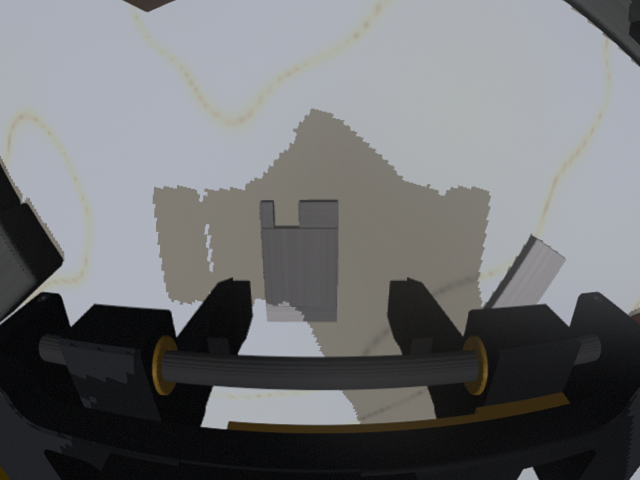

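```bash
python3 -m jog '[[-0.0076,-0.0023,0,-0.001,0.3],[0,0,0.0045,0,0.35],[0,0,0.0035,0,0.35],[0,0,0,0,0.7],[0,0,0,0,0.7],[0,0,0,0,0.7]]' 12; python3 - <<'E'
from h import *
plan((.4349,.2800,.0020,-75.3))
im=r.snapshot("wrist"); zoom(im,(160,180,480,420),2.4,"pics/w4.png")
E
```

```text
clock: 4.95
tool_pos: [0.4353, 0.2816, 0.0026]
eef_rot: [0.792, -0.611, 0.0, 0.0]
contact_force: [-0.5, 0.3, -0.4]
opening: 0.402
t 4.95 pos [0.4353 0.2816 0.0026] yaw -75.31 open 0.402 F [-0.5  0.3 -0.4] q [-0.58  0.9  -0.13  2.02  0.44  0.25 -2.41] tilt [ 0.0001 -0.0002]
  shift [0.0014 0.0008 0.0006] rows>=0.0  per 1 rows: [0.0014 0.0008 0.0006] | turn -0.0000 rows 1 per -0.0000 (alt half-turn 0.5000)
```

View pics/w4.png

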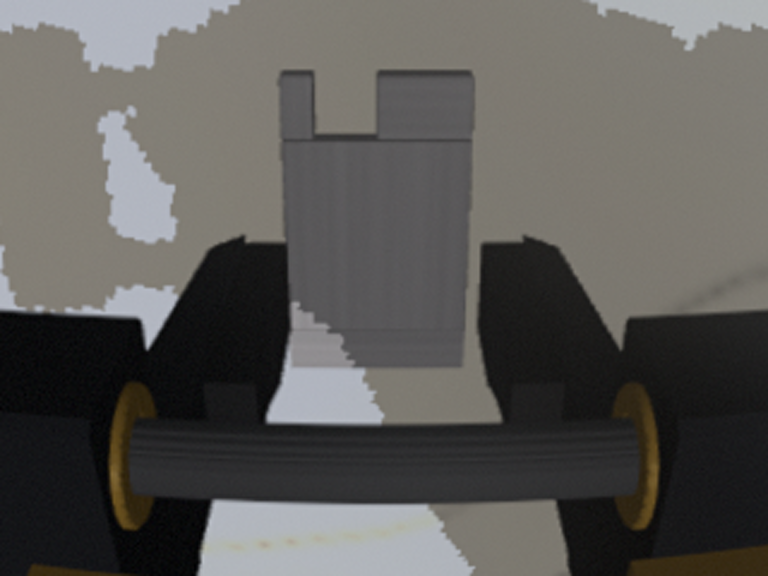

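```bash
python3 -m jog '[[0,0,0,0,0.8],[0,0,0,0,0.8],[0,0,0,0,0.8]]' 12; python3 - <<'E'
from h import *
plan((.4349,.2800,.0020,-75.3))
im=r.snapshot("wrist"); zoom(im,(160,180,480,420),2.4,"pics/w5.png")
E
```

```text
clock: 5.3
tool_pos: [0.4353, 0.2817, 0.0025]
eef_rot: [0.792, -0.611, 0.0, 0.0]
contact_force: [0.7, 0.4, -0.2]
opening: 0.199
t 5.3 pos [0.4353 0.2817 0.0025] yaw -75.31 open 0.199 F [ 0.7  0.4 -0.2] q [-0.58  0.9  -0.13  2.02  0.44  0.25 -2.41] tilt [ 0.     -0.0001]
  shift [0.0015 0.0008 0.0005] rows>=0.0  per 1 rows: [0.0015 0.0008 0.0005] | turn -0.0000 rows 1 per -0.0000 (alt half-turn 0.5000)
```

View pics/w5.png

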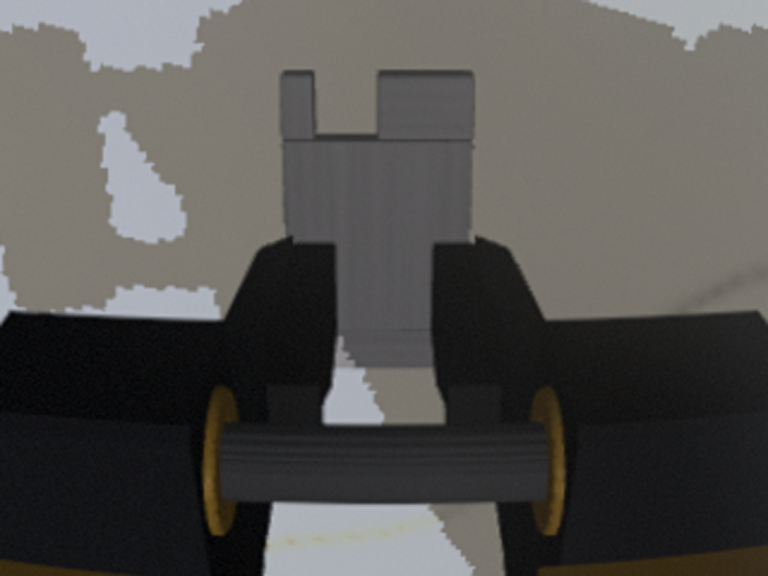

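```bash
python3 -m jog '[[0.0015,0.0008,0,0,0.3],[0,0,0,0,0.3],[0,0,0,0,0.3],[0,0,0,0,0.3],[0,0,0.002,0,0.3],[0,0,0,0,0.3]]'; python3 - <<'E'
from h import *
plan((.4349,.2800,.0020,-75.3))
im=r.snapshot("scene"); c=r.get_calibration("scene"); print(proj(c,[.435,.28,0],"scene"))
zoom(im,(340,240,460,340),6,"pics/s6.png")
E
```

```text
clock: 5.95
tool_pos: [0.4348, 0.28, 0.0003]
eef_rot: [0.792, -0.611, 0.0, 0.0]
contact_force: [-0.3, -0.8, 0.4]
opening: 0.696
t 5.95 pos [4.348e-01 2.800e-01 3.000e-04] yaw -75.3 open 0.696 F [-0.3 -0.8  0.4] q [-0.58  0.9  -0.13  2.02  0.44  0.24 -2.41] tilt [-0.0002 -0.0003]
  shift [-0.     -0.0001 -0.0017] rows>=0.0  per 1 rows: [-0.     -0.0001 -0.0017] | turn -0.0000 rows 1 per -0.0000 (alt half-turn 0.5000)
[[399.39952498 320.15522063]]
```

View pics/s6.png

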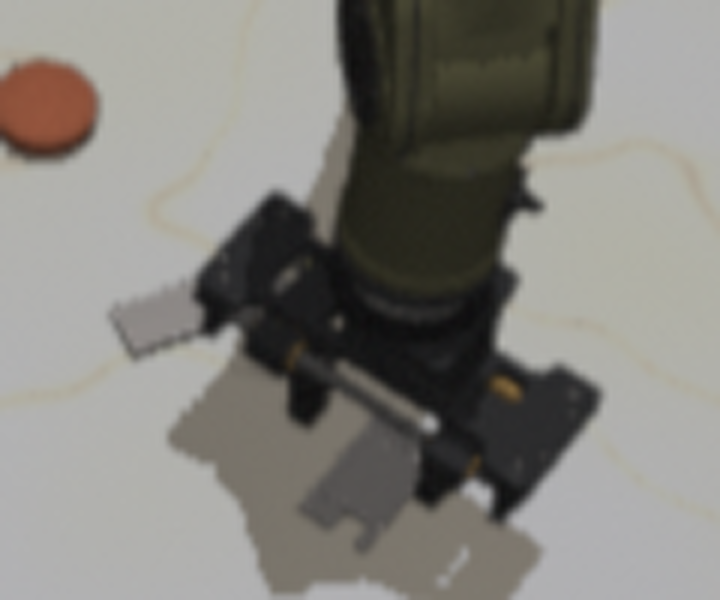

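```bash
python3 -m jog '[[0,0,0.002,0,0.3],[0,0,0,0,0.3]]'; python3 -m jog '[[0,0,0.0015,0,0.3],[0,0,0,0,0.3]]'; python3 -m jog '[[0,0,0.0015,0,0.3],[0,0,0,0,0.3]]'
```

```text
clock: 6.2
tool_pos: [0.4348, 0.28, -0.0017]
eef_rot: [0.792, -0.611, -0.0, 0.0]
contact_force: [0.7, -0.5, 0.9]
opening: 0.702
clock: 6.4
tool_pos: [0.4348, 0.28, -0.0032]
eef_rot: [0.792, -0.611, 0.0, 0.0]
contact_force: [0.3, 0.4, -0.4]
opening: 0.7
clock: 6.6
tool_pos: [0.4348, 0.28, -0.0047]
eef_rot: [0.792, -0.611, -0.0, 0.0]
contact_force: [-0.1, -0.4, 0.4]
opening: 0.701
```

```bash
for i in 1 2 3; do python3 -m jog '[[0,0,0.001,0,0.3],[0,0,0,0,0.3]]' | egrep 'pos|force'; done; python3 - <<'E'
from h import *
im=r.snapshot("wrist"); zoom(im,(160,180,480,420),2.4,"pics/w7.png")
E
```

```text
tool_pos: [0.4349, 0.28, -0.0056]
contact_force: [0.2, -1.5, -0.3]
tool_pos: [0.4349, 0.28, -0.0066]
contact_force: [-0.4, -0.6, -0.1]
tool_pos: [0.4349, 0.28, -0.0076]
contact_force: [0.4, -0.2, -0.1]
```

View pics/w7.png

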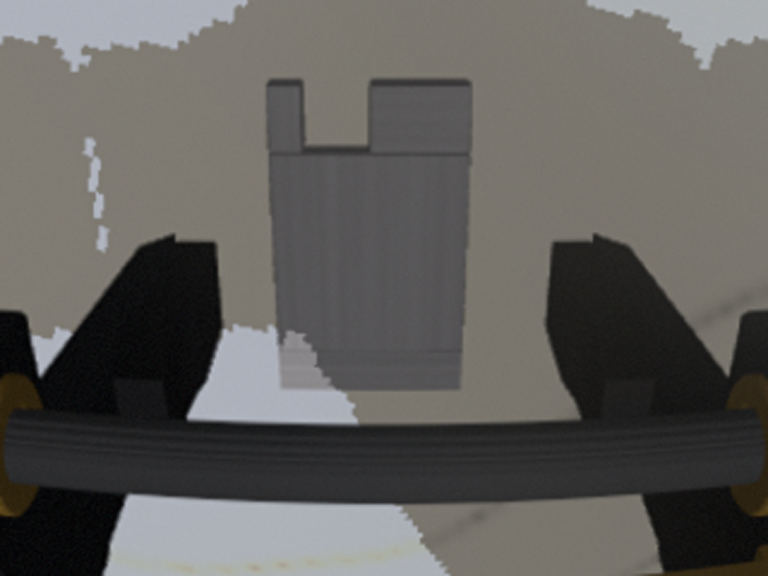

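```bash
python3 - <<'E'
from h import *
c=r.get_calibration("wrist"); s,p,R=pose()
for z in (0,-.019,-.04):
    X=np.array([[sx*.0308,sy,z] for sx in (-1,1) for sy in (-.009,.009)])@R.T+p
    print(z,((proj(c,X,"wrist")-[160,180])*2.4).round(0).tolist())
b=np.radians(14.66);B=np.array([.4349,.28])
u=np.array([np.cos(b),np.sin(b)]);v=np.array([-u[1],u[0]])
for z in (0,.003,.006):
    X=[np.r_[B+a*.035*u+e*.02*v,z] for a,e in((1,1),(1,-1),(-1,-1),(-1,1))]
    print("blade",z,((proj(c,X,"wrist")-[160,180])*2.4).round(0).tolist())
E
```

```text
0 [[236.0, 182.0], [241.0, 257.0], [523.0, 182.0], [518.0, 257.0]]
-0.019 [[221.0, 218.0], [227.0, 299.0], [537.0, 218.0], [531.0, 299.0]]
-0.04 [[201.0, 268.0], [210.0, 354.0], [556.0, 268.0], [548.0, 354.0]]
blade 0 [[277.0, 73.0], [481.0, 73.0], [468.0, 374.0], [291.0, 374.0]]
blade 0.003 [[275.0, 77.0], [483.0, 77.0], [469.0, 381.0], [290.0, 381.0]]
blade 0.006 [[274.0, 81.0], [485.0, 81.0], [470.0, 389.0], [289.0, 389.0]]
```

```bash
python3 - <<'E'
from h import *
print(r.grip_depth)
c=r.get_calibration("scene"); t=np.radians(-75.3)
for z in (0,.02,.03):
    for a in (-.04,.04): print(z,a,((proj(c,[.4348+a*np.cos(t),.28+a*np.sin(t),z],"scene")-[340,240])*6).round(0).tolist())
print(r.get_state()["contact_force"])
E
```

```text
0.0187
0 -0.04 [[424.0, 525.0]]
0 0.04 [[291.0, 438.0]]
0.02 -0.04 [[429.0, 504.0]]
0.02 0.04 [[295.0, 417.0]]
0.03 -0.04 [[432.0, 494.0]]
0.03 0.04 [[297.0, 407.0]]
[-0.30603527  0.01409754 -0.13413325]
```

```bash
python3 -m jog '[[-0.002,0,0.003,0,0.3],[0,0,0.003,0,0.3],[0,0,0.003,0,0.3],[0,0,0,0,0.3]]'| egrep 'pos|force'; for i in 1 2 ; do python3 -m jog '[[0,0,0.002,0,0.3],[0,0,0.001,0,0.3]]' | egrep 'pos|force'; done; python3 - <<'E'
from h import *
im=r.snapshot("wrist"); zoom(im,(160,180,480,420),2.4,"pics/w8.png")
E
```

```text
tool_pos: [0.4341, 0.2818, -0.017]
contact_force: [1.0, -0.1, -0.2]
tool_pos: [0.4344, 0.282, -0.0197]
contact_force: [0.1, -0.2, -0.2]
tool_pos: [0.4344, 0.2819, -0.0227]
contact_force: [0.1, -0.3, 0.1]
```

View pics/w8.png

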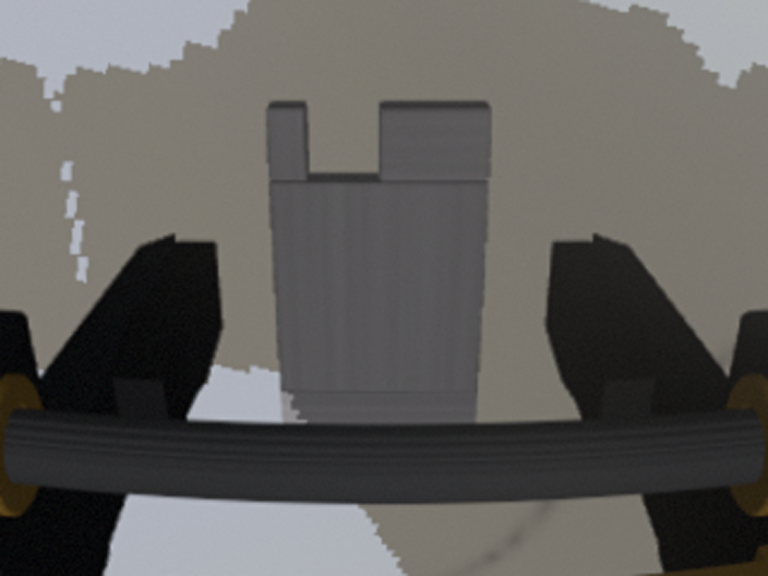

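```bash
for i in 1 2 3; do python3 -m jog '[[0,0,0.001,0,0.3],[0,0,0.001,0,0.3]]' | egrep 'pos|force'; done
```

```text
tool_pos: [0.4345, 0.282, -0.0245]
contact_force: [0.5, -0.1, -0.5]
tool_pos: [0.4344, 0.282, -0.0266]
contact_force: [-0.5, -0.2, -0.9]
tool_pos: [0.4344, 0.282, -0.0286]
contact_force: [-0.4, -0.4, -0.3]
```

```bash
for i in 1 2 3; do python3 -m jog '[[0,0,0.0005,0,0.3],[0,0,0.0005,0,0.3]]' | egrep 'pos|force'; done
```

```text
tool_pos: [0.4344, 0.282, -0.0296]
contact_force: [0.2, -0.2, 0.4]
tool_pos: [0.4344, 0.282, -0.0305]
contact_force: [0.0, -0.3, -0.3]
tool_pos: [0.4344, 0.282, -0.0312]
contact_force: [-0.4, -0.9, 8.0]
```

```bash
python3 -m jog '[[0,0,-0.0015,0,0.3],[0,0,0,0,0.8],[0,0,0,0,0.8],[0,0,0,0,0.8],[0,0,0,0,0.8],[0,0,0,0,0.8],[0,0,0,0,0.8]]' 12; python3 - <<'E'
from h import *
im=r.snapshot("wrist"); zoom(im,(160,180,480,420),2.4,"pics/w9.png")
E
```

```text
clock: 10.0
tool_pos: [0.4344, 0.282, -0.0301]
eef_rot: [0.792, -0.611, -0.0, 0.0]
contact_force: [-0.7, 0.5, -0.1]
opening: 0.449
```

View pics/w9.png

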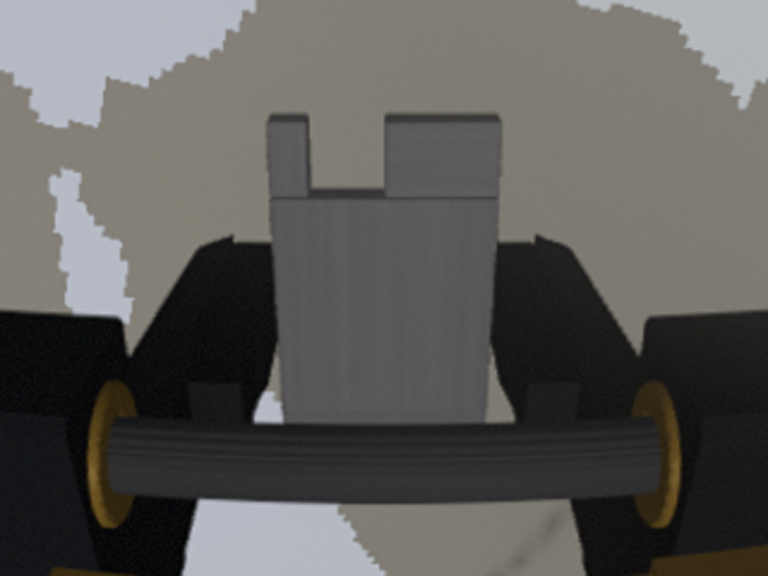

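```bash
python3 -m jog '[[0,0,-0.02,0,0.8],[0,0,-0.04,0,0.8],[0,0,-0.05,0,0.8],[0,0,-0.05,0,0.8],[0,0,-0.05,-0.01,0.8],[0,0,-0.05,-0.022,0.8],[0,0,-0.05,-0.022,0.8],[0,0,-0.05,-0.022,0.8],[0,0,-0.05,-0.022,0.8],[0,0,0,-0.022,0.8],[0,0,0,-0.022,0.8],[0,0,0,-0.022,0.8],[0,0,0,-0.022,0.8]]' 20; python3 - <<'E'
from h import *
plan((.66,.12,.40,-8))
im=r.snapshot("wrist"); cv2.imwrite("pics/w10.png",im[:,:,::-1])
E
```

```text
clock: 11.35
tool_pos: [0.4341, 0.2813, 0.3796]
eef_rot: [0.998, -0.07, -0.0, 0.001]
contact_force: [0.7, 0.3, -1.3]
opening: 0.446
t 11.35 pos [0.4341 0.2813 0.3796] yaw -8.03 open 0.446 F [ 0.7  0.3 -1.3] q [-0.18  0.44 -0.76  1.59  0.31  1.24 -1.14] tilt [-0.0005 -0.0014]
  shift [ 0.2463  0.1281 -0.0204] rows>=5.6  per 6 rows: [ 0.041   0.0214 -0.0034] | turn -0.0001 rows 1 per -0.0001 (alt half-turn 0.4999)
```

View pics/w10.png

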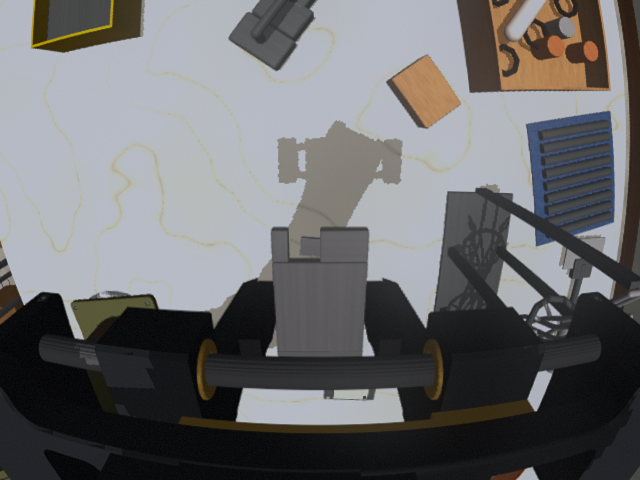

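```bash
python3 -m jog '[[0.01,0.01,-0.03,0,0.8],[0.035,0.03,-0.01,0,0.8],[0.035,0.03,0,0,0.8],[0.035,0.03,0,0,0.8],[0.035,0.03,0,0,0.8],[0.035,0.03,0,0,0.8],[0.035,0.02,0,0,0.8],[0.03,0.01,0,0,0.8],[0,0,0,0,0.8]]'; python3 - <<'E'
from h import *
plan((.68,.17,.40,-8))
im=r.snapshot("wrist"); cv2.imwrite("pics/w11.png",im[:,:,::-1])
c=r.get_calibration("wrist"); np.savez("c11.npz",**c)
E
```

```text
clock: 12.3
tool_pos: [0.6568, 0.0533, 0.4174]
eef_rot: [0.997, -0.078, -0.001, 0.001]
contact_force: [0.2, 0.6, -1.4]
opening: 0.449
t 12.3 pos [0.6568 0.0533 0.4174] yaw -8.89 open 0.449 F [ 0.2  0.6 -1.4] q [ 0.15  0.65 -0.68  1.07  0.39  1.55 -0.59] tilt [-0.0016 -0.0025]
  shift [ 0.0049 -0.1189  0.0174] rows>=2.4  per 3 rows: [ 0.0016 -0.0396  0.0058] | turn -0.0025 rows 1 per -0.0025 (alt half-turn 0.4975)
```

View pics/w11.png

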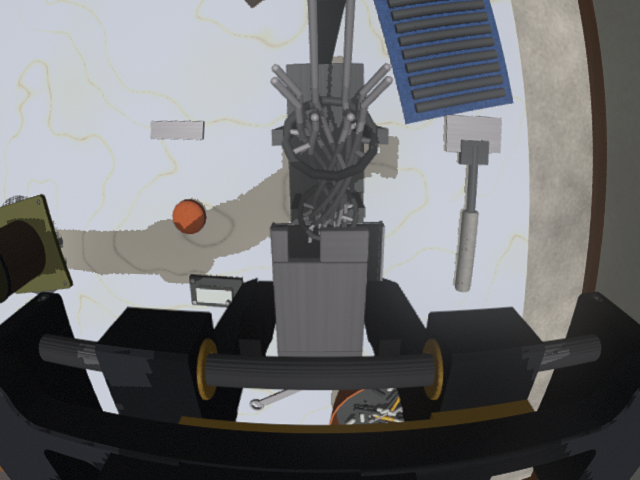

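```bash
python3 -m jog '[[0,-0.03,-0.01,-0.001,0.8],[0,-0.03,-0.01,-0.001,0.8],[0.004,-0.015,0,0,0.8],[0,0,0,0,0.8]]'; python3 - <<'E'
from h import *
plan((.68,.17,.40,-8))
im=r.snapshot("wrist"); cv2.imwrite("pics/w12.png",im[:,:,::-1])
c=r.get_calibration("wrist"); np.savez("c12.npz",**c)
zoom(im,(200,0,480,220),2.8,"pics/w12z.png")
im=cv2.imread("pics/w11.png")[:,:,::-1]
zoom(im,(200,0,480,220),2.8,"pics/w11z.png")
E
```

```text
clock: 12.75
tool_pos: [0.6671, 0.136, 0.44]
eef_rot: [0.998, -0.064, -0.001, -0.001]
contact_force: [0.1, -0.2, -1.1]
opening: 0.448
t 12.75 pos [0.6671 0.136  0.44  ] yaw -7.3 open 0.448 F [ 0.1 -0.2 -1.1] q [-0.    0.69 -0.68  0.92  0.41  1.65 -0.66] tilt [-0.0012  0.0019]
  shift [ 0.0085 -0.0353  0.04  ] rows>=1.1  per 2 rows: [ 0.0043 -0.0177  0.02  ] | turn 0.0020 rows 1 per 0.0020 (alt half-turn -0.4980)
```

View pics/w12z.png

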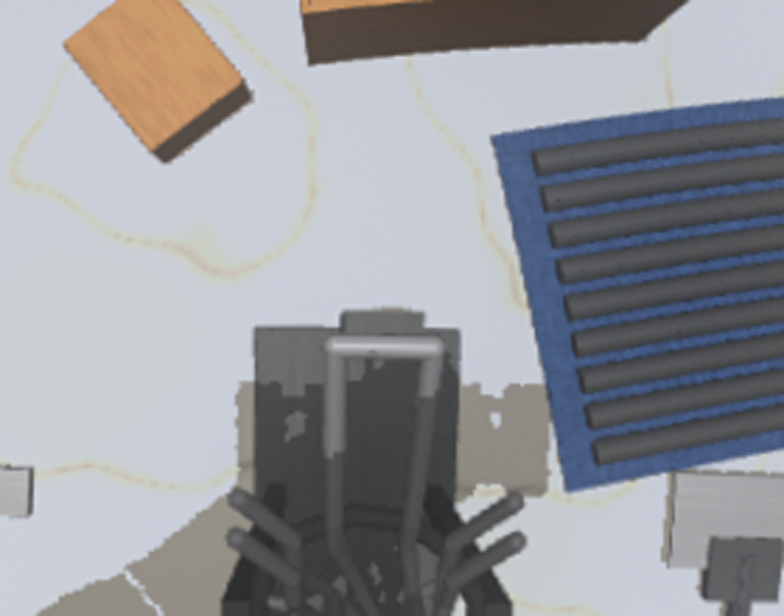

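View pics/w11z.png

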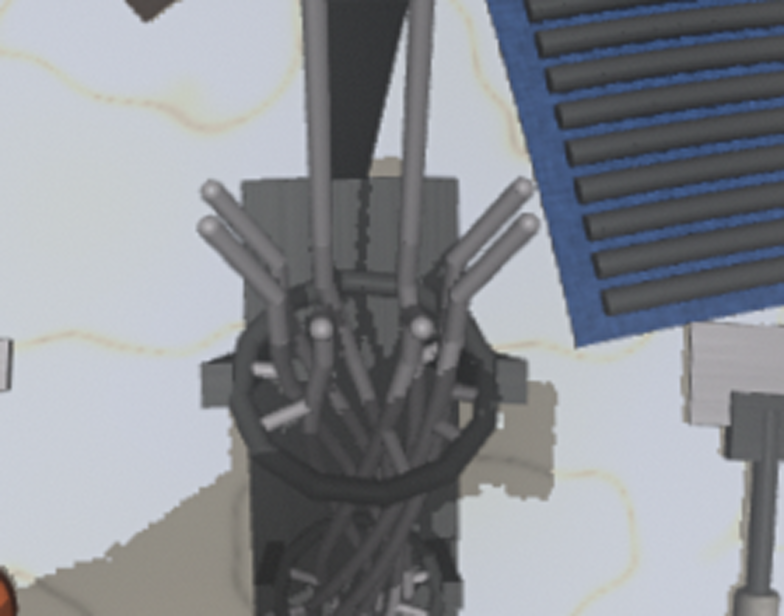

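```bash
cat > fit.py <<'E'
from h import *
from scipy.optimize import least_squares
obs=[("c11.npz",-1,[(315,4),(320,140),(325,270)]),("c11.npz",1,[(423,4),(416,140),(408,280)]),
("c12.npz",-1,[(336,360),(336,450),(335,530)]),("c12.npz",1,[(431,360),(421,450),(411,535)])]
C={k:dict(np.load(k)) for k in("c11.npz","c12.npz")}
sl=np.radians(47)
def line(p,s,t):
    x,y,z,w=p[:4]; a=np.radians(w); ex=np.array([np.cos(a),np.sin(a),0]); ey=np.array([-np.sin(a),np.cos(a),0])
    d=ey*np.cos(sl)+np.array([0,0,np.sin(sl)]); n=-ey*np.sin(sl)+np.array([0,0,np.cos(sl)])
    return np.array([x,y,z])-.006*n+s*.012*ex+np.outer(t,d)
def res(p):
    o=[]
    for k,s,pts in obs:
        L=proj(C[k],line(p,s,np.linspace(-.08,.12,401)),"wrist")
        for q in pts:
            u=np.array(q)/2.8+[200,0]; d=np.hypot(*(L-u).T); i=np.clip(d.argmin(),1,399)
            tt=L[i+1]-L[i-1]; tt/=np.linalg.norm(tt); e=u-L[i]; o.append(tt[0]*e[1]-tt[1]*e[0])
    return np.array(o)
for fz in (True,False):
    f=(lambda q:res([q[0],q[1],.335,q[2]])) if fz else res
    x0=[.685,.17,-8] if fz else [.685,.17,.335,-8]
    s=least_squares(f,x0); print(s.x.round(4),np.abs(s.fun).max().round(2),s.fun.round(2))
# crossbar end
p=s.x
for k,px in(("c12.npz",(384,347)),):
    for z in(.35,.36,.37): print(z,ground(C[k],[np.array(px)/2.8+[200,0]],"wrist",z).round(4))
E
python3 fit.py
```

```text
[ 0.6833  0.1739 -7.0527] 3.49 [-2.43 -2.3  -2.07 -2.52 -2.6  -2.69  3.49  2.9   2.01  2.98  2.63  2.2 ]
[ 0.6834  0.1745  0.3357 -7.0601] 3.48 [-2.44 -2.3  -2.06 -2.53 -2.6  -2.68  3.48  2.9   2.02  2.97  2.63  2.2 ]
0.35 [[0.6894 0.2025 0.35  ]]
0.36 [[0.689  0.2029 0.36  ]]
0.37 [[0.6886 0.2033 0.37  ]]
```

```bash
python3 - <<'E'
from h import *
c=r.get_calibration("wrist"); np.savez("c13.npz",**c); plan((.68,.17,.40,-8))
im=r.snapshot("wrist"); cv2.imwrite("pics/w13.png",im[:,:,::-1])
zoom(im,(200,0,480,220),2.8,"pics/w13z.png")
E
```

```text
t 12.8 pos [0.6674 0.1334 0.4399] yaw -7.46 open 0.448 F [-0.8 -0.1 -1. ] q [-0.    0.69 -0.68  0.92  0.41  1.65 -0.66] tilt [-0.001  -0.0002]
  shift [ 0.0077 -0.0379  0.0399] rows>=1.1  per 2 rows: [ 0.0039 -0.019   0.0199] | turn 0.0015 rows 1 per 0.0015 (alt half-turn -0.4985)
```

View pics/w13z.png

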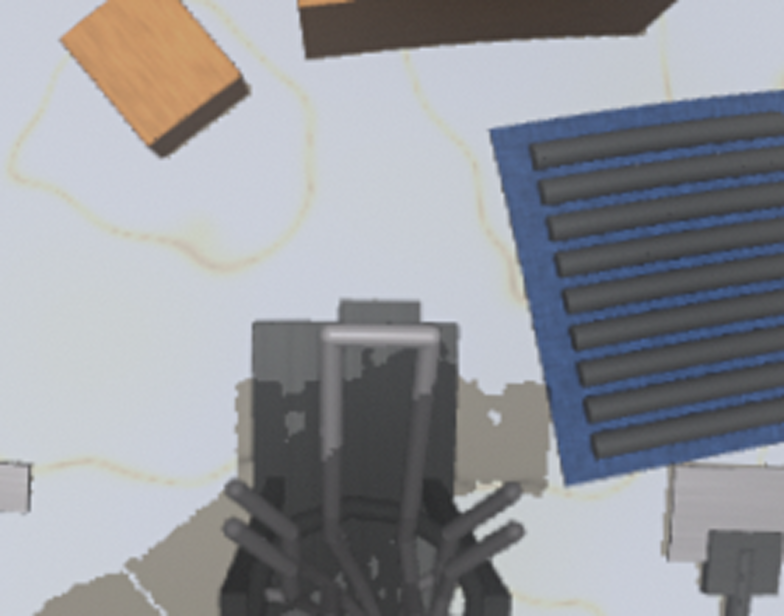

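```bash
python3 - <<'E'
s=open("fit.py").read()
i=s.index("obs=");j=s.index("C={")
s=s[:i]+'obs=[("c13.npz",-1,[(333,345),(332,440),(331,525)]),("c13.npz",1,[(428,345),(418,440),(409,530)])]\n'+s[j:].replace('("c11.npz","c12.npz")','("c13.npz",)').replace('"c12.npz",(384,347)','"c13.npz",(381,336)')
open("fit2.py","w").write(s)
E
python3 fit2.py
```

```text
[ 0.6848  0.1761 -7.5287] 0.51 [ 0.4  -0.04 -0.48 -0.35 -0.05  0.51]
[ 0.7072  0.3332  0.4891 -8.1118] 0.06 [-0.01  0.01 -0.01  0.03 -0.06  0.03]
0.35 [[0.689  0.2054 0.35  ]]
0.36 [[0.6886 0.2057 0.36  ]]
0.37 [[0.6882 0.2059 0.37  ]]
```

```bash
python3 -m jog '[[0.005,-0.02,0.02,0.001,0.8],[0.006,-0.021,0.02,0,0.8],[0,0,0.02,0,0.8],[0,0,0.015,0,0.8],[0,0,0,0,0.8],[0,0,0,0,0.8]]' 10; python3 - <<'E'
from h import *
plan((.685,.176,.340,-7.8))
im=r.snapshot("scene"); zoom(im,(250,180,390,290),5.5,"pics/s14.png")
E
```

```text
clock: 13.45
tool_pos: [0.6852, 0.1691, 0.3655]
eef_rot: [0.998, -0.071, 0.0, 0.0]
contact_force: [0.0, 0.7, -1.0]
opening: 0.453
t 13.45 pos [0.6852 0.1691 0.3655] yaw -8.1 open 0.453 F [ 0.   0.7 -1. ] q [-0.04  0.76 -0.66  1.01  0.44  1.51 -0.73] tilt [ 0.0001 -0.0008]
  shift [-0.0011 -0.0068  0.0255] rows>=0.5  per 1 rows: [-0.0011 -0.0068  0.0255] | turn -0.0008 rows 1 per -0.0008 (alt half-turn 0.4992)
```

View pics/s14.png

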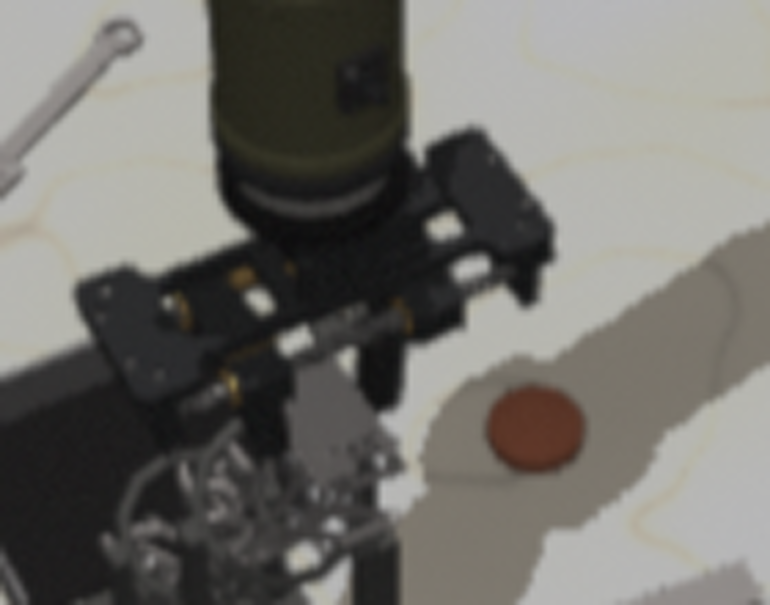

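```bash
python3 -m jog '[[-0.001,-0.007,0.008,-0.001,0.8],[0,0,0.007,0,0.8],[0,0,0.005,0,0.8]]' 10|egrep 'pos|force'; for i in 1 2 3; do python3 -m jog '[[0,0,0.004,0,0.8]]'|egrep 'pos|force';done
```

```text
tool_pos: [0.6848, 0.178, 0.3443]
contact_force: [0.5, -0.7, -0.7]
tool_pos: [0.6849, 0.1775, 0.3402]
contact_force: [-0.4, 0.8, -0.5]
tool_pos: [0.6851, 0.1775, 0.3365]
contact_force: [-0.6, 0.3, -1.1]
tool_pos: [0.6852, 0.1775, 0.3327]
contact_force: [-0.5, -0.5, 1.3]
```

Contact begins about where predicted. Continue pivoting the blade down.

```bash
for i in 1 2 3; do python3 -m jog '[[0,0,0.003,0,0.8],[0,0,0.002,0,0.8]]'|egrep 'pos|force|open';done; python3 - <<'E'
from h import *
plan((.685,.176,.304,-7.8))
im=r.snapshot("wrist"); zoom(im,(160,140,480,400),2.4,"pics/w15.png")
im=r.snapshot("scene"); zoom(im,(250,180,390,290),5.5,"pics/s15.png")
E
```

```text
tool_pos: [0.6852, 0.1775, 0.3282]
contact_force: [-1.3, -0.7, 1.2]
opening: 0.451
tool_pos: [0.6853, 0.178, 0.3231]
contact_force: [0.8, -0.0, 2.1]
opening: 0.453
tool_pos: [0.6852, 0.1776, 0.3178]
contact_force: [0.1, 0.2, 1.1]
opening: 0.448
t 14.7 pos [0.6852 0.1776 0.3178] yaw -7.63 open 0.448 F [0.1 0.2 1.1] q [-0.04  0.78 -0.66  1.1   0.46  1.4  -0.76] tilt [ 0.0002 -0.0001]
  shift [0.     0.0017 0.0138] rows>=0.3  per 1 rows: [0.     0.0017 0.0138] | turn 0.0005 rows 1 per 0.0005 (alt half-turn -0.4995)
```

View pics/w15.png

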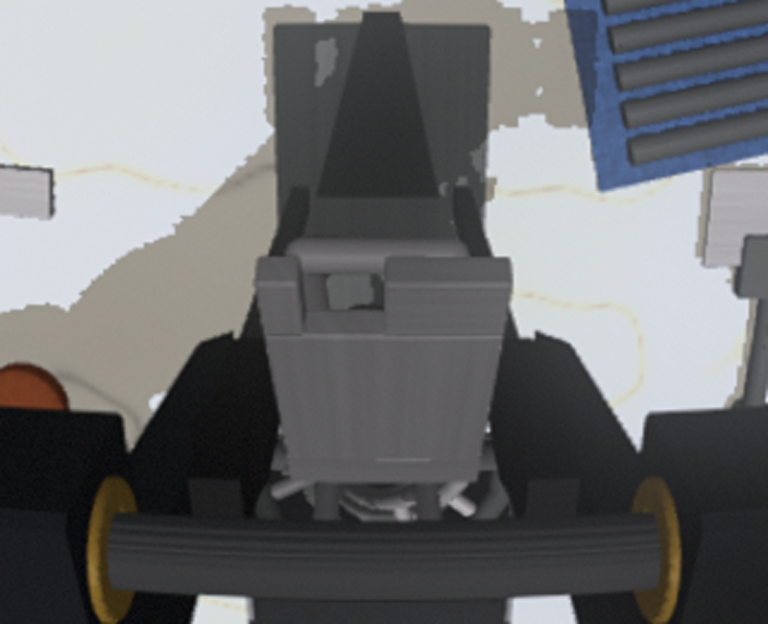

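View pics/s15.png

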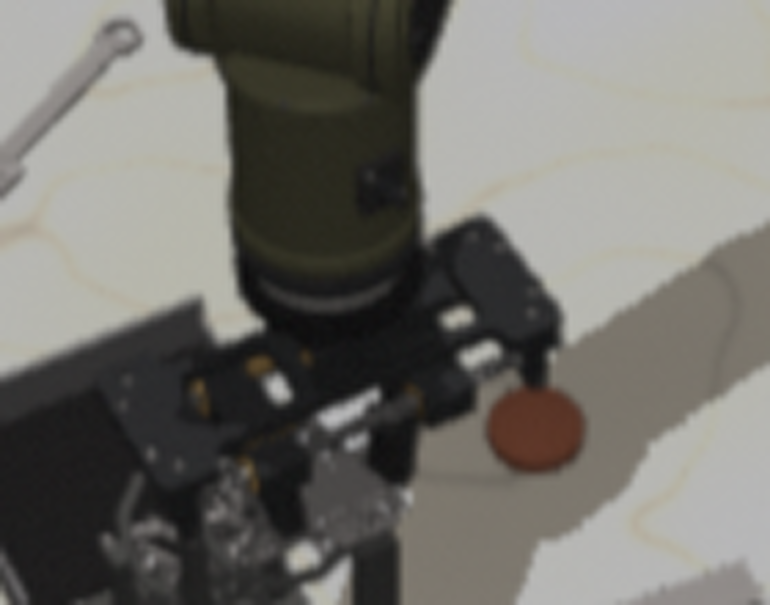

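```bash
for i in 1 2 3 4; do python3 -m jog '[[0,0,0.002,0,0.8],[0,0,0.001,0,0.8]]'|egrep 'pos|force|open';done; python3 - <<'E'
from h import *
im=r.snapshot("wrist"); zoom(im,(160,140,480,400),2.4,"pics/w16.png")
E
```

```text
tool_pos: [0.6851, 0.1775, 0.3148]
contact_force: [-1.2, 0.4, 1.9]
opening: 0.45
tool_pos: [0.6851, 0.1774, 0.3117]
contact_force: [0.2, -1.4, 1.7]
opening: 0.452
tool_pos: [0.685, 0.1773, 0.3087]
contact_force: [-0.1, -0.7, 0.3]
opening: 0.452
tool_pos: [0.6851, 0.1771, 0.306]
contact_force: [-0.7, -2.3, 4.0]
opening: 0.448
```

View pics/w16.png

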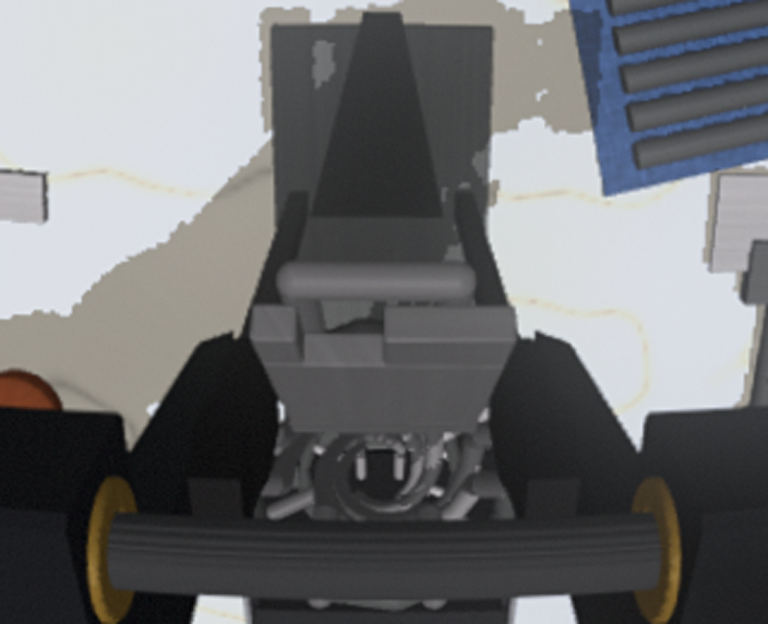

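```bash
python3 -m jog '[[0,0,0,0,0.35],[0,0,0,0,0.35],[0,0,0,0,0.35]]'; python3 - <<'E'
from h import *
im=r.snapshot("wrist"); zoom(im,(160,140,480,400),2.4,"pics/w17.png")
im=r.snapshot("top"); zoom(im,(210,140,430,300),3.6,"pics/t17.png")
E
```

```text
clock: 15.95
tool_pos: [0.685, 0.1781, 0.3058]
eef_rot: [0.998, -0.066, -0.0, -0.0]
contact_force: [-0.2, -0.2, 0.3]
opening: 0.649
```

View pics/w17.png

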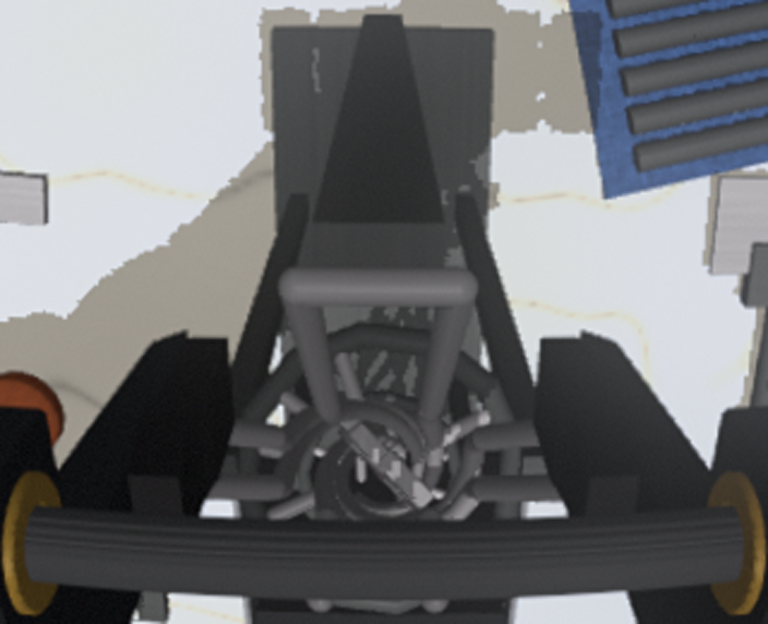

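View pics/t17.png

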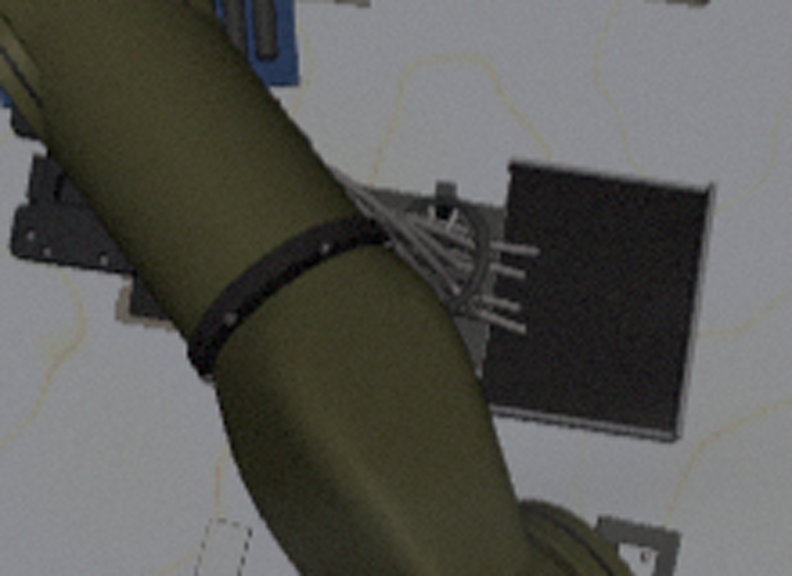

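```bash
python3 -m jog '[[0,0,-0.03,0,0.35],[0,0,-0.04,0,0.35],[-0.005,0.02,-0.03,0,0.35],[-0.01,0.045,0,0,0.35],[-0.01,0.045,0,0,0.35],[-0.01,0.045,0,0,0.35],[-0.01,0.045,0,0,0.35],[-0.01,0.045,0,0,0.35],[-0.01,0.045,0,0,0.35],[0,0,0,0.023,0.2],[0,0,0,0.023,0.2],[0,0,0,0.023,0.2],[0,0,0,0.023,0.2],[0,0,0,0.023,0.2],[0,0,0,0.023,0.2],[0,0,0,0.023,0.2],[0,0,0,0.023,0.2],[0,0,0,0.023,0.2],[0,0,0,0.023,0.2],[0,0,0,0.02,0.2]]'; python3 - <<'E'
from h import *
plan((.57,-.14,.25,-98))
c=r.get_calibration("wrist"); im=r.snapshot("wrist"); cv2.imwrite("pics/w18.png",im[:,:,::-1])
im=r.snapshot("top"); zoom(im,(210,140,430,300),3.6,"pics/t18.png")
E
```

```text
clock: 18.05
tool_pos: [0.5823, -0.1008, 0.4061]
eef_rot: [-0.657, 0.754, -0.0, 0.0]
contact_force: [-0.4, -0.7, -0.1]
opening: 0.799
t 18.05 pos [ 0.5823 -0.1008  0.4061] yaw -97.92 open 0.799 F [-0.4 -0.7 -0.1] q [ 0.28  0.48 -0.33  1.34  0.15  1.34 -1.76] tilt [0.0003 0.0002]
  shift [0.0405 0.0068 0.1561] rows>=3.2  per 4 rows: [0.0101 0.0017 0.039 ] | turn 0.0002 rows 1 per 0.0002 (alt half-turn -0.4998)
```

View pics/w18.png

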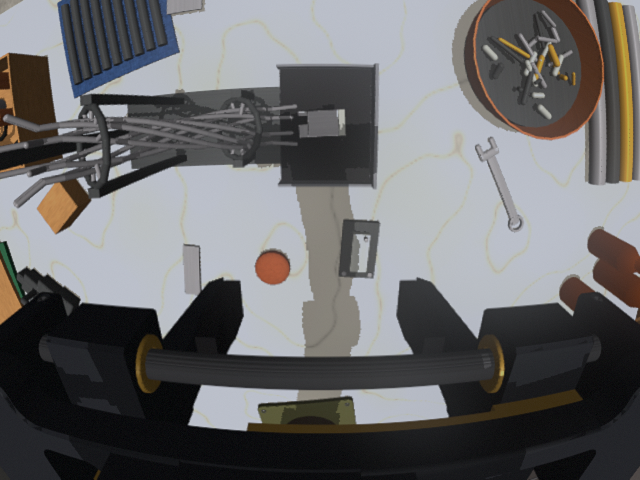

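View pics/t18.png

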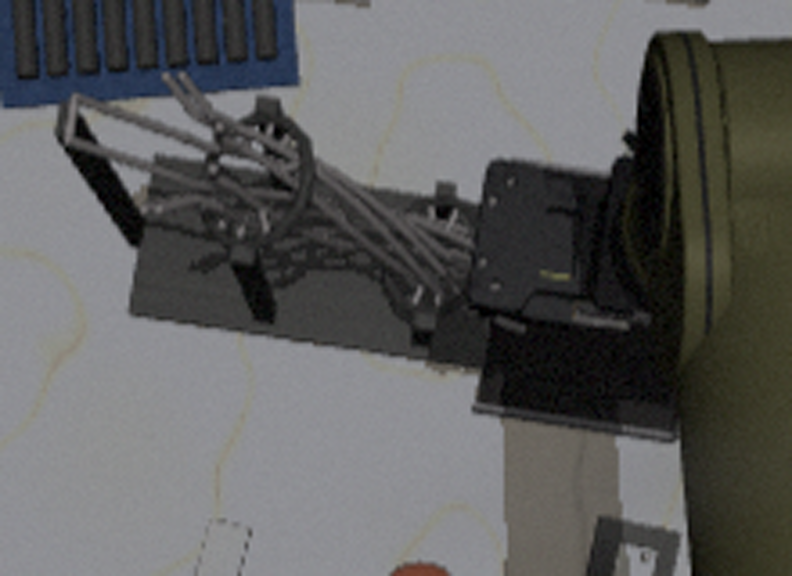

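```bash
python3 - <<'E'
from h import *
c=r.get_calibration("wrist"); np.savez("c19.npz",**c);im=r.snapshot("wrist"); cv2.imwrite("pics/w19.png",im[:,:,::-1])
zoom(im,(270,55,390,195),5,"pics/w19z.png")
for o in r.cut_out("blade","wrist")[:3]: print(o["score"],np.round(o["rect"]))
E
```

```text
0.83 [295. 108. 346. 135.]
```

View pics/w19z.png

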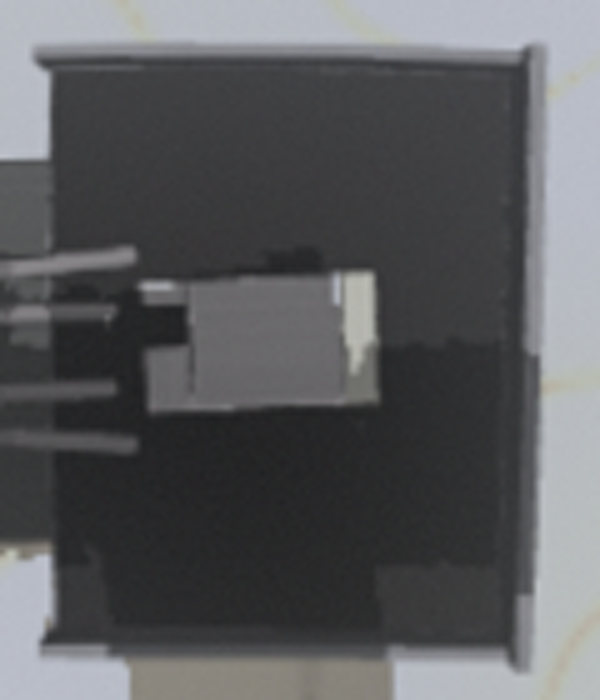

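```bash
python3 - <<'E'
from h import *
im=cv2.imread("pics/w19.png")[:,:,::-1]
zoom(im,(180,70,360,190),4.4,"pics/w19c.png")
c=dict(np.load("c19.npz"))
P=ground(c,np.array([(140,284),(375,271),(379,403),(148,412)])/5+[270,55],"wrist",.017)
print(P.round(4)); a=(P[0]+P[3])/2;b=(P[1]+P[2])/2;d=a-b
print(np.linalg.norm(d),np.linalg.norm(P[1]-P[2]),np.linalg.norm(P[0]-P[3]),(a+b)/2,np.degrees(np.arctan2(d[1],d[0])))
E
```

```text
[[ 0.6685 -0.0813  0.017 ]
 [ 0.6632 -0.1515  0.017 ]
 [ 0.6231 -0.1477  0.017 ]
 [ 0.6295 -0.0782  0.017 ]]
0.07012032528019217 0.040256344315170896 0.039089221571775926 [ 0.64605363 -0.11466958  0.017     ] 85.18806370011305
```

View pics/w19c.png

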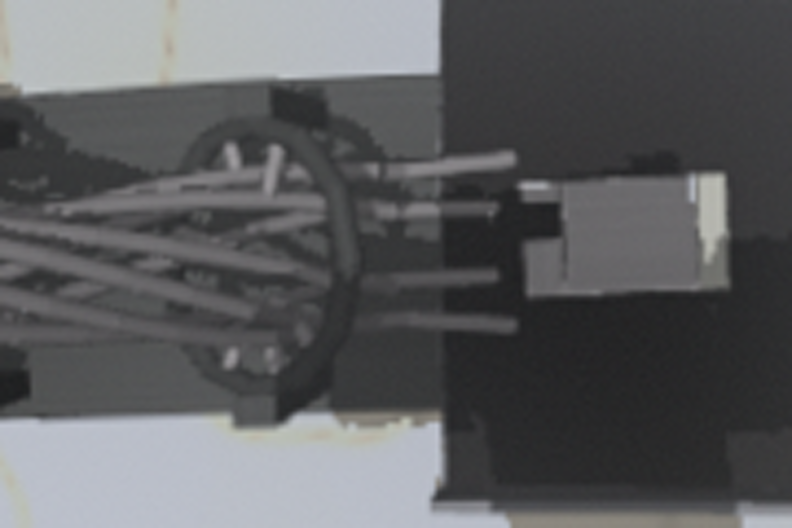

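```bash
python3 - <<'E'
from h import *
c=dict(np.load("c19.npz")); t=r.get_calibration("top")
def tri(pw,pt):
    d1,o1=und(c,[pw],"wrist");d2,o2=und(t,[pt],"top");d1=d1[0]/np.linalg.norm(d1);d2=d2[0]/np.linalg.norm(d2)
    A=np.stack([d1,-d2],1);s=np.linalg.lstsq(A,o2-o1,rcond=None)[0];p,q=o1+s[0]*d1,o2+s[1]*d2
    return ((p+q)/2).round(4),np.linalg.norm(p-q).round(4)
w=lambda x,y:(x/4.4+180,y/4.4+70); T=lambda x,y:(x/3.4+190,y/3.4+140)
print("ring edge",tri(w(347,270),T(528,240)))
print("post up",tri(w(298,100),T(489,180)))
print("post lo",tri(w(256,410),T(467,312)))
print("rod ends",tri(w(512,158),T(575,237)),tri(w(513,325),T(562,312)))
E
```

```text
ring edge (array([ 0.6524, -0.0379,  0.1427]), np.float64(0.0035))
post up (array([ 0.7105, -0.0143,  0.0523]), np.float64(0.0088))
post lo (array([0.6106, 0.0046, 0.0865]), np.float64(0.0025))
rod ends (array([ 0.6778, -0.08  ,  0.0194]), np.float64(0.0005)) (array([ 0.6204, -0.0715,  0.0125]), np.float64(0.0013))
```

```bash
python3 -m jog '[[0.01,-0.01,0.01,-0.023,0.2],[0.01,-0.012,0.02,-0.0235,0.2],[0,0,0.02,-0.0235,0.2],[0,0,0.02,-0.0235,0.2],[0,0,0.02,-0.0235,0.3],[0,0,0.02,-0.0235,0.3],[0,0,0.02,-0.0235,0.3],[0,0,0,-0.0235,0.3],[0,0,0,-0.0235,0.3],[0,0,0,-0.0235,0.3],[0,0,0,-0.0235,0.3],[0,0,0,0,0.3]]'; python3 - <<'E'
from h import *
c=r.get_calibration("wrist"); np.savez("c20.npz",**c);im=r.snapshot("wrist"); cv2.imwrite("pics/w20.png",im[:,:,::-1])
plan((.644,-.1386,.10,-4.8))
E
```

```text
clock: 19.45
tool_pos: [0.6029, -0.1225, 0.2759]
eef_rot: [0.999, -0.04, 0.0, -0.0]
contact_force: [-0.8, -0.1, 0.9]
opening: 0.699
t 19.5 pos [ 0.603  -0.1224  0.2759] yaw -4.85 open 0.701 F [-0.7  0.5 -0.1] q [ 0.52  0.68 -0.73  1.49  0.48  1.15 -0.38] tilt [0.0002 0.0007]
  shift [0.0422 0.0127 0.1759] rows>=3.6  per 4 rows: [0.0106 0.0032 0.044 ] | turn -0.0001 rows 1 per -0.0001 (alt half-turn 0.4999)
```

View pics/w20.png

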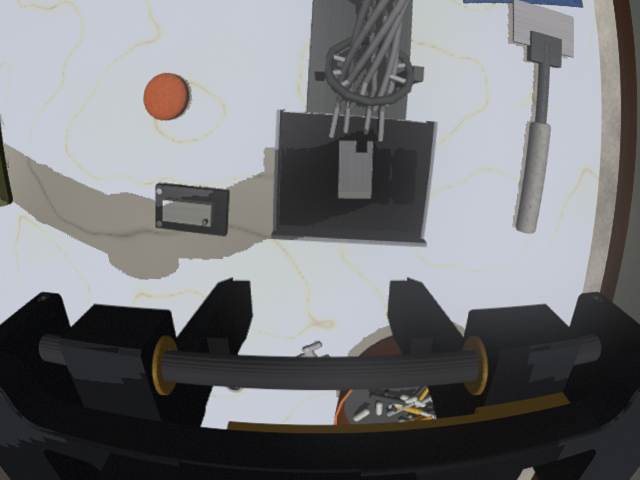

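```bash
python3 -m jog '[[0.0105,0.003,0.045,0,0.3],[0.0105,0.003,0.045,0,0.3],[0.0105,0.003,0.045,0,0.3],[0.0105,0.003,0.045,0,0.3],[0,0,0.03,0,0.3],[0,0,0.02,0,0.3],[0,0,0,0,0.3]]'; python3 - <<'E'
from h import *
plan((.644,-.1386,-.0175,-4.8))
c=r.get_calibration("wrist"); im=r.snapshot("wrist"); cv2.imwrite("pics/w21.png",im[:,:,::-1])
X=[[.646,-.115,.018]]; print(proj(c,X,"wrist"))
E
```

```text
clock: 20.2
tool_pos: [0.6414, -0.1378, 0.0428]
eef_rot: [0.999, -0.042, -0.003, 0.0]
contact_force: [-0.1, -0.0, 1.0]
opening: 0.698
t 20.2 pos [ 0.6414 -0.1378  0.0428] yaw -4.83 open 0.698 F [-0.1 -0.   1. ] q [ 0.44  1.   -0.58  1.56  0.69  0.81 -0.51] tilt [-0.0059  0.    ]
  shift [0.0027 0.0006 0.0603] rows>=1.2  per 2 rows: [0.0013 0.0003 0.0302] | turn -0.0001 rows 1 per -0.0001 (alt half-turn 0.4999)
[[323.79843436 214.30617261]]
```

View pics/w21.png

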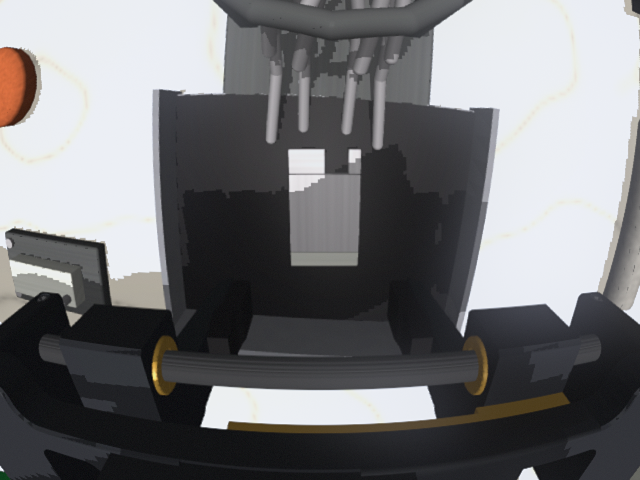

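```bash
python3 -m jog '[[0.001,0,0.025,0,0.3],[0.001,0,0.02,0,0.3],[0,0,0.008,0,0.3],[0,0,0.005,0,0.3],[0,0,0,0,0.3]]'; python3 - <<'E'
from h import *
plan((.644,-.1386,-.0175,-4.8))
c=r.get_calibration("wrist"); im=r.snapshot("wrist"); cv2.imwrite("pics/w22.png",im[:,:,::-1])
E
```

```text
clock: 20.75
tool_pos: [0.6457, -0.1378, -0.012]
eef_rot: [0.999, -0.041, -0.0, -0.0]
contact_force: [0.2, -0.2, 0.6]
opening: 0.697
t 20.75 pos [ 0.6457 -0.1378 -0.012 ] yaw -4.76 open 0.697 F [ 0.2 -0.2  0.6] q [ 0.41  1.07 -0.54  1.56  0.74  0.72 -0.55] tilt [-0.0002  0.    ]
  shift [-0.0017  0.0009  0.0055] rows>=0.1  per 1 rows: [-0.0017  0.0009  0.0055] | turn 0.0001 rows 1 per 0.0001 (alt half-turn -0.4999)
```

View pics/w22.png

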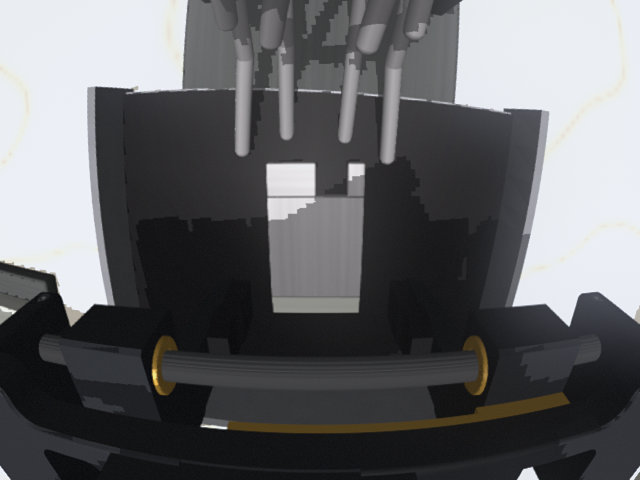

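```bash
python3 -m jog '[[-0.001,0,0.003,0,0.35],[0,0,0.002,0,0.4]]'|egrep 'pos|force';  python3 -m jog '[[0,0,0,0,0.8],[0,0,0,0,0.8],[0,0,0,0,0.8]]' 15
```

```text
tool_pos: [0.6451, -0.1378, -0.0165]
contact_force: [-0.4, 0.0, 0.1]
clock: 21.3
tool_pos: [0.6448, -0.1379, -0.0168]
eef_rot: [0.999, -0.041, 0.0, 0.0]
contact_force: [-0.8, -1.2, 0.9]
opening: 0.447
```

```bash
python3 -m jog '[[0,0.006,0,0,0.8],[0,0.006,0,0,0.8],[0,0,0,0,0.8],[0,0,0,0,0.4],[0,0,0,0,0.4],[0,-0.006,0,0,0.4],[0,-0.006,0,0,0.4],[0,0,0,0,0.4]]' 15; python3 - <<'E'
from h import *
plan((.644,-.1386,-.0175,-4.8))
c=r.get_calibration("wrist"); im=r.snapshot("wrist"); zoom(im,(160,130,480,370),2.4,"pics/w23.png")
E
```

```text
clock: 22.1
tool_pos: [0.6451, -0.1353, -0.0168]
eef_rot: [0.999, -0.04, 0.0, -0.001]
contact_force: [-0.1, 0.2, 1.0]
opening: 0.599
t 22.1 pos [ 0.6451 -0.1353 -0.0168] yaw -4.6 open 0.599 F [-0.1  0.2  1. ] q [ 0.41  1.08 -0.53  1.56  0.75  0.71 -0.56] tilt [0.0003 0.0017]
  shift [-0.0008  0.0034  0.0007] rows>=0.1  per 1 rows: [-0.0008  0.0034  0.0007] | turn 0.0005 rows 1 per 0.0005 (alt half-turn -0.4995)
```

View pics/w23.png

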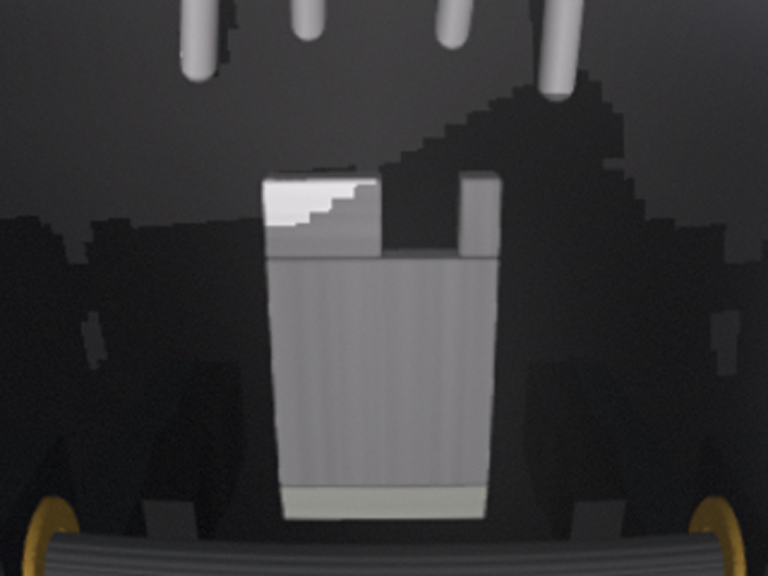

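```bash
python3 -m jog '[[0,0,0,0,0.9],[0,0,0,0,0.9],[0,0,0,0,0.9],[0,0.002,-0.01,0,0.9],[0,0.004,-0.02,0,0.9],[0,0.004,-0.04,0,0.9],[0,0.004,-0.045,0,0.9],[-0.01,0.005,-0.045,0,0.9],[-0.045,0.015,0,0,0.9],[-0.045,0.015,0,0,0.9],[-0.045,0.015,0,0,0.9],[-0.045,0.015,0,0,0.9],[-0.03,0.015,0,0,0.9],[0,0,0,0,0.9]]' 40; python3 - <<'E'
from h import *
plan((.43,-.25,.15,-4.8))
c=r.get_calibration("wrist"); np.savez("c24.npz",**c); im=r.snapshot("wrist"); cv2.imwrite("pics/w24.png",im[:,:,::-1])
E
```

```text
clock: 23.55
tool_pos: [0.4112, -0.2162, 0.1432]
eef_rot: [0.999, -0.044, -0.004, 0.002]
contact_force: [-0.4, 0.2, -1.0]
opening: 0.441
t 23.55 pos [ 0.4112 -0.2162  0.1432] yaw -5.01 open 0.441 F [-0.4  0.2 -1. ] q [ 0.79  0.66 -0.65  2.08  0.69  0.63 -0.43] tilt [-0.0072 -0.0031]
  shift [ 0.0217  0.0321 -0.0068] rows>=0.8  per 1 rows: [ 0.0217  0.0321 -0.0068] | turn -0.0006 rows 1 per -0.0006 (alt half-turn 0.4994)
```

View pics/w24.png

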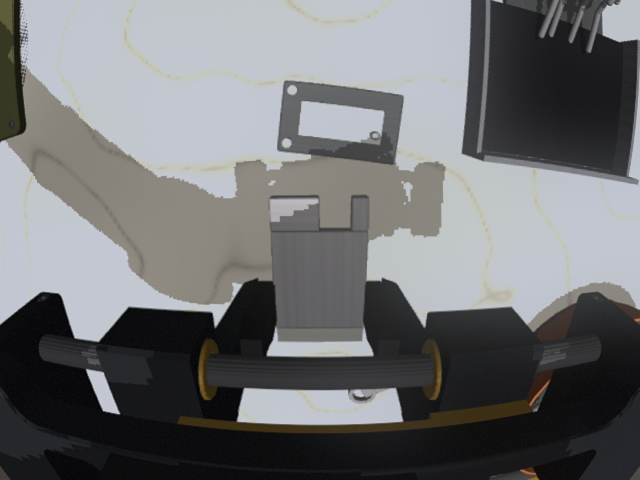

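```bash
python3 - <<'E'
from h import *
plan((.43,-.25,.15,-4.8))
c=r.get_calibration("wrist"); np.savez("c25.npz",**c); im=r.snapshot("wrist"); cv2.imwrite("pics/w25.png",im[:,:,::-1])
zoom(im,(265,65,420,180),5,"pics/w25z.png")
E
```

```text
t 23.6 pos [ 0.4153 -0.2149  0.1435] yaw -4.91 open 0.441 F [ 0.8 -0.7 -0.9] q [ 0.78  0.66 -0.65  2.08  0.69  0.63 -0.43] tilt [-0.0019 -0.0017]
  shift [ 0.0177  0.0337 -0.0065] rows>=0.8  per 1 rows: [ 0.0177  0.0337 -0.0065] | turn -0.0003 rows 1 per -0.0003 (alt half-turn 0.4997)
```

View pics/w25z.png

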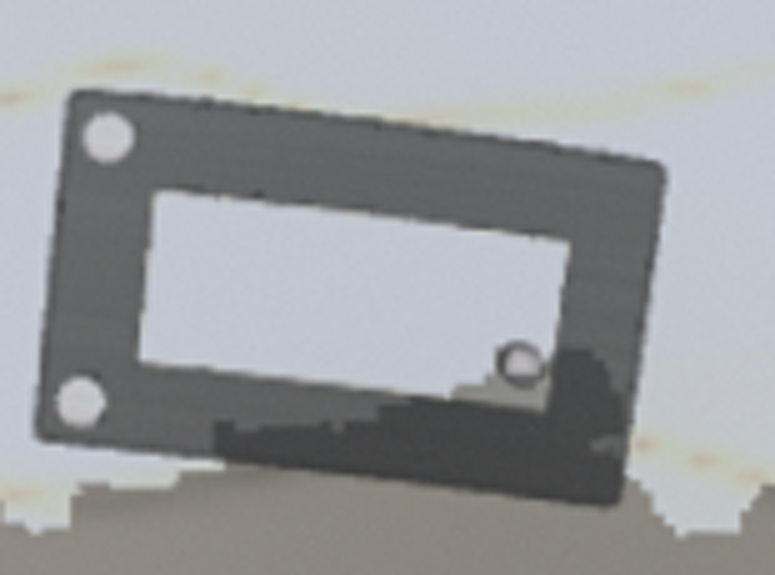

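```bash
python3 - <<'E'
from h import *
c=dict(np.load("c25.npz"))
g=lambda pts,z:ground(c,np.array(pts,float)/5+[265,65],"wrist",z)
B=g([(154,192),(569,238),(551,411),(139,362)],.026);K=g([(66,89),(667,162),(618,508),(36,439)],.012)
for P in(B,K):
    a=(P[1]+P[2])/2;b=(P[0]+P[3])/2;d=a-b;print(P.mean(0).round(4),np.linalg.norm(d).round(4),np.linalg.norm(P[0]-P[3]).round(4),np.linalg.norm(P[1]-P[2]).round(4),"yaw",np.degrees(np.arctan2(d[1],d[0])).round(2))
print("pin",g([(520,362)],.036).round(4))
for yw in(-12,-13):
    t=np.radians(yw);R=np.array([[np.cos(t),-np.sin(t)],[np.sin(t),np.cos(t)]]);print("pred pin",B.mean(0)[:2]+R@[.027,-.0065], "from base",K.mean(0)[:2]+R@[.027,-.0065])
E
```

```text
[ 0.4343 -0.1466  0.026 ] 0.0653 0.027 0.0278 yaw -11.09
[ 0.434  -0.1466  0.012 ] 0.0985 0.0585 0.0589 yaw -11.42
pin [[ 0.4583 -0.1576  0.036 ]]
pred pin [ 0.45932123 -0.15857333] from base [ 0.45905249 -0.15853489]
pred pin [ 0.45910848 -0.15900884] from base [ 0.45883975 -0.1589704 ]
```

```bash
python3 - <<'E'
from h import *
im=cv2.imread("pics/w25.png")[:,:,::-1]; zoom(im,(240,180,400,360),3.3,"pics/w25b.png")
c=dict(np.load("c25.npz")); s,p,R=pose()
def tool(px,tz):
    d,o=und(c,px,"wrist"); d=d@R; o=R.T@(o-p); k=(tz-o[2])/d[:,2]; return (o+d*k[:,None]).round(4)
print(tool([(270,197),(319,197),(351,197),(368,197),(277,328),(362,328)],-.035))
print(tool([(278,341),(361,341)],-.030))
E
```

```text
[[-0.0213 -0.046  -0.035 ]
 [-0.0021 -0.0459 -0.035 ]
 [ 0.0103 -0.0459 -0.035 ]
 [ 0.017  -0.0459 -0.035 ]
 [-0.0212  0.014  -0.035 ]
 [ 0.0171  0.014  -0.035 ]]
[[-0.0218  0.0248 -0.03  ]
 [ 0.0176  0.0248 -0.03  ]]
```

View pics/w25b.png

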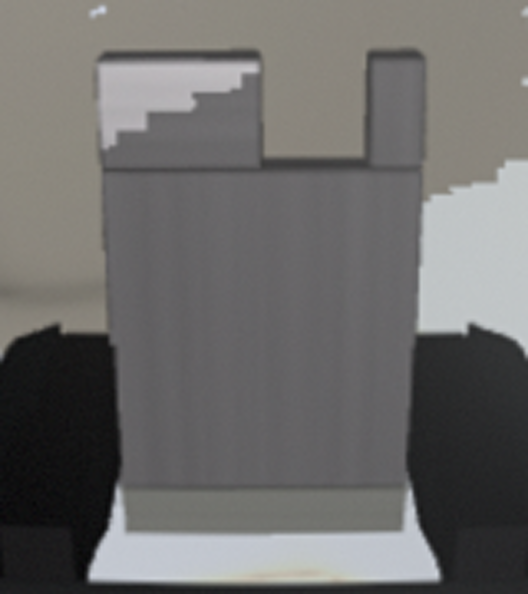

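```bash
python3 - <<'E'
from h import *
c=r.get_calibration("wrist"); s,p,R=pose()
def tool(px,tz):
    d,o=und(c,px,"wrist"); d=d@R; o=R.T@(o-p); k=(tz-o[2])/d[:,2]; return (o+d*k[:,None]).round(4)
print(tool([(270,197),(319,197),(351,197),(368,197),(277,328),(362,328)],-.035))
print(tool([(278,341),(361,341)],-.030))
# target: blade centre at tool (0,yb)
H=np.array([.4342,-.1466]); yw=-11.5
for yb in(-.0107,-.012):
    t=np.radians(yw-90); ty=np.array([np.sin(t),-np.cos(t)]); print("TCP target",yb,(H-yb*ty).round(4))
plan((.4225,-.1445,.15,-101.5))
E
```

```text
[[-0.019  -0.047  -0.035 ]
 [ 0.0002 -0.0469 -0.035 ]
 [ 0.0126 -0.047  -0.035 ]
 [ 0.0193 -0.047  -0.035 ]
 [-0.0188  0.013  -0.035 ]
 [ 0.0195  0.013  -0.035 ]]
[[-0.0194  0.0238 -0.03  ]
 [ 0.0201  0.0238 -0.03  ]]
TCP target -0.0107 [ 0.4237 -0.1445]
TCP target -0.012 [ 0.4224 -0.1442]
t 23.65 pos [ 0.4179 -0.2139  0.1437] yaw -4.82 open 0.439 F [ 1.3 -0.9 -0.5] q [ 0.78  0.66 -0.65  2.08  0.69  0.63 -0.43] tilt [ 0.0013 -0.0009]
  shift [-0.0012 -0.0696 -0.0063] rows>=1.4  per 2 rows: [-0.0006 -0.0348 -0.0031] | turn 0.2685 rows 12 per 0.0224 (alt half-turn -0.2315)
```

```bash
python3 -m jog '[[0,-0.03,0,0.022,0.9],[0,0,0,0.0225,0.9],[0,0,0,0.0225,0.9],[0,0,0,0.0225,0.9],[0,0,0,0.0225,0.9],[0,0,0,0.0225,0.9],[0,0,0,0.0225,0.9],[0,0,0,0.0225,0.9],[0,0,0,0.0225,0.9],[0,0,0,0.0225,0.9],[0,0,0,0.0225,0.9],[0,0,0,0.0215,0.9],[0,0,0,0,0.9],[0,0,0,0,0.9]]' 40; python3 - <<'E'
from h import *
plan((.4228,-.1443,.045,-101.5))
E
```

```text
clock: 25.05
tool_pos: [0.4217, -0.1826, 0.1432]
eef_rot: [-0.635, 0.772, -0.0, 0.001]
contact_force: [0.0, 0.2, -0.5]
opening: 0.442
t 25.05 pos [ 0.4217 -0.1826  0.1432] yaw -101.11 open 0.442 F [ 0.   0.2 -0.5] q [ 0.41  0.59 -0.16  2.12  0.21  0.44 -1.68] tilt [0.0015 0.0001]
  shift [-0.0378  0.0063  0.0982] rows>=2.1  per 3 rows: [-0.0126  0.0021  0.0327] | turn 0.0011 rows 1 per 0.0011 (alt half-turn -0.4989)
```

```bash
python3 -m jog '[[-0.013,0.002,0.02,0.001,0.9],[-0.013,0.002,0.03,0,0.9],[-0.012,0.002,0.028,0,0.9],[0,0,0.02,0,0.9],[0,0,0,0,0.9],[0,0,0,0,0.9]]'; python3 - <<'E'
from h import *
plan((.4228,-.1443,.03,-101.5))
c=r.get_calibration("wrist"); np.savez("c26.npz",**c); im=r.snapshot("wrist"); zoom(im,(160,130,480,370),2.4,"pics/w26.png")
print(((proj(c,[[.459,-.1585,.036],[.459,-.1585,.026]],"wrist")-[160,130])*2.4).round(1))
E
```

```text
clock: 25.65
tool_pos: [0.4224, -0.1448, 0.0451]
eef_rot: [-0.632, 0.775, 0.0, 0.0]
contact_force: [-0.4, 0.4, -0.9]
opening: 0.44
t 25.65 pos [ 0.4224 -0.1448  0.0451] yaw -101.67 open 0.44 F [-0.4  0.4 -0.9] q [ 0.26  0.79 -0.05  2.22  0.25  0.14 -1.8 ] tilt [-0.      0.0003]
  shift [-0.0006 -0.0003  0.0151] rows>=0.3  per 1 rows: [-0.0006 -0.0003  0.0151] | turn -0.0005 rows 1 per -0.0005 (alt half-turn 0.4995)
[[408.  158. ]
 [406.7 148.1]]
```

View pics/w26.png

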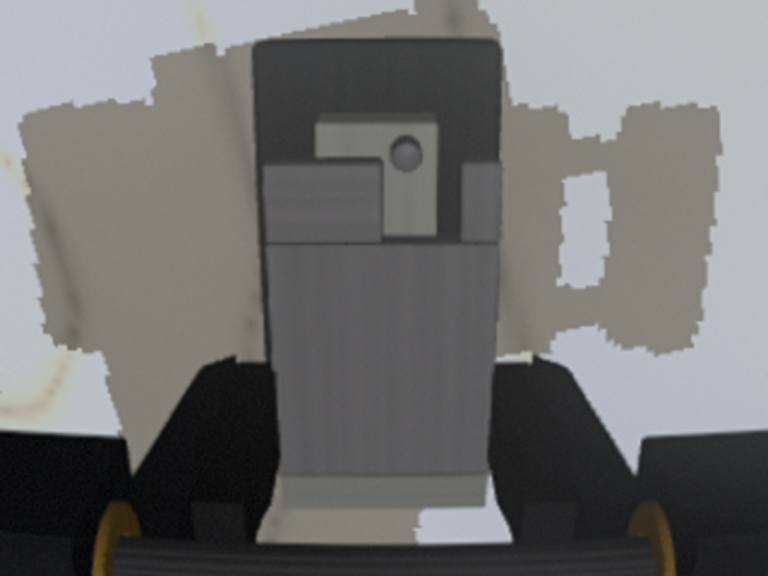

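```bash
python3 -m jog '[[-0.0015,-0.0013,0.01,0,0.9],[0,0,0.015,0,0.9],[0,0,0.006,0,0.9],[0,0,0,0,0.9],[0,0,0,0,0.9]]'; python3 - <<'E'
from h import *
plan((.4240,-.143,-.0028,-101.5))
c=r.get_calibration("wrist"); np.savez("c27.npz",**c); im=r.snapshot("wrist"); zoom(im,(160,130,480,370),2.4,"pics/w27.png")
E
```

```text
clock: 26.2
tool_pos: [0.4237, -0.1439, 0.0143]
eef_rot: [-0.631, 0.776, -0.0, 0.0]
contact_force: [-0.1, -0.4, -1.3]
opening: 0.438
t 26.2 pos [ 0.4237 -0.1439  0.0143] yaw -101.77 open 0.438 F [-0.1 -0.4 -1.3] q [ 0.24  0.85 -0.02  2.23  0.26  0.06 -1.81] tilt [ 0.0003 -0.0002]
  shift [-0.0009 -0.0001  0.0171] rows>=0.3  per 1 rows: [-0.0009 -0.0001  0.0171] | turn -0.0007 rows 1 per -0.0007 (alt half-turn 0.4993)
```

View pics/w27.png

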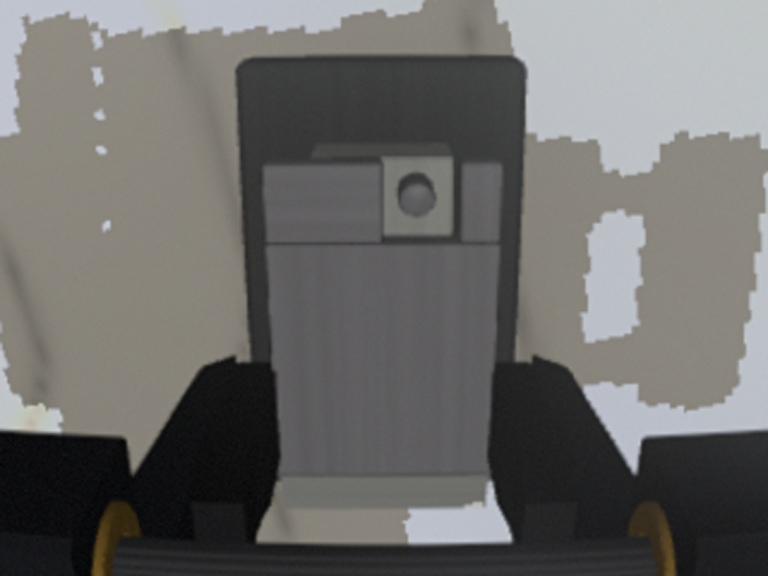

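```bash
python3 - <<'E'
from h import *
c=dict(np.load("c27.npz")); s,p,R=pose()
g=lambda pts,z:ground(c,np.array(pts,float)/2.4+[160,130],"wrist",z)
def tl(P): return ((P-p)@R).round(4)
print("pin in tool",tl(g([(416,193)],.036)), "base top corners",tl(g([(238,60),(525,60)],.012)))
def tool(px,tz):
    px=np.array(px,float)/2.4+[160,130]
    d,o=und(c,px,"wrist"); d=d@R; o=R.T@(o-p); k=(tz-o[2])/d[:,2]; return (o+d*k[:,None]).round(4)
print("notch",tool([(382,240),(461,240),(382,163),(461,163),(264,163),(500,163)],-.035))
E
```

```text
pin in tool [[ 0.0066 -0.039  -0.0216]] base top corners [[-0.0285 -0.0605  0.0025]
 [ 0.0293 -0.0604  0.0025]]
notch [[ 0.0005 -0.0345 -0.035 ]
 [ 0.0136 -0.0345 -0.035 ]
 [ 0.0005 -0.0476 -0.035 ]
 [ 0.0133 -0.0476 -0.035 ]
 [-0.0187 -0.0477 -0.035 ]
 [ 0.0197 -0.0477 -0.035 ]]
```

```bash
python3 -m jog '[[0,0.0008,0.004,0,0.9],[0,0,0.003,0,0.9]]'|egrep 'pos|force'; python3 -m jog '[[0,0,0.003,0,0.9],[0,0,0.002,0,0.9]]'|egrep 'pos|force|rot'; python3 -c "
from h import *
plan((.4240,-.143,-.0028,-101.5))"
```

```text
tool_pos: [0.4231, -0.1437, 0.0074]
contact_force: [0.3, -0.5, -1.7]
tool_pos: [0.423, -0.1438, 0.0033]
eef_rot: [-0.631, 0.776, 0.0, -0.0]
contact_force: [-0.2, 1.1, -1.1]
t 26.65 pos [ 0.423  -0.1438  0.0033] yaw -101.77 open 0.439 F [-0.2  1.1 -1.1] q [ 0.25  0.88 -0.03  2.23  0.68  0.04 -2.23] tilt [-0.0012  0.0001]
  shift [-0.0009 -0.0008  0.0061] rows>=0.1  per 1 rows: [-0.0009 -0.0008  0.0061] | turn -0.0007 rows 1 per -0.0007 (alt half-turn 0.4993)
```

```bash
python3 -m jog '[[0,0,0.002,0,0.9],[0,0,0,0,0.9]]'|egrep 'pos|force'; python3 -m jog '[[0,0,0.002,0,0.9],[0,0,0,0,0.9]]'|egrep 'pos|force|rot'; python3 -c "
from h import *
plan((.4240,-.143,-.0028,-101.5))
im=r.snapshot('wrist'); zoom(im,(160,130,480,370),2.4,'pics/w28.png')"
```

```text
tool_pos: [0.4229, -0.1437, 0.0012]
contact_force: [-0.3, 0.5, -1.7]
tool_pos: [0.4229, -0.1437, -0.0007]
eef_rot: [-0.631, 0.776, 0.001, -0.0]
contact_force: [-0.4, -0.8, -1.0]
t 27.05 pos [ 0.4229 -0.1437 -0.0007] yaw -101.73 open 0.438 F [-0.4 -0.8 -1. ] q [ 0.25  0.89 -0.05  2.23  0.95  0.04 -2.5 ] tilt [-0.0014  0.0002]
  shift [-0.0009 -0.0009  0.0021] rows>=0.0  per 1 rows: [-0.0009 -0.0009  0.0021] | turn -0.0006 rows 1 per -0.0006 (alt half-turn 0.4994)
```

View pics/w28.png

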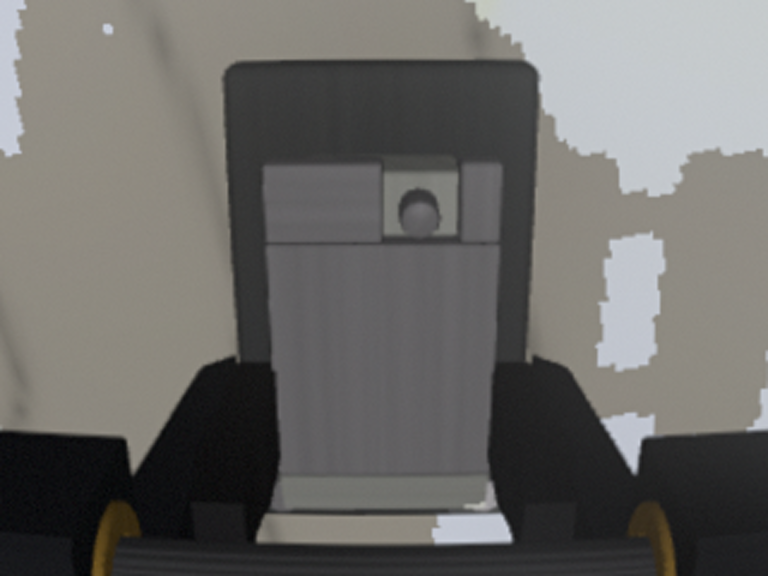

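```bash
python3 -m jog '[[0,0,0.001,0,0.9],[0,0,0,0,0.9]]'|egrep 'pos|force'; python3 -m jog '[[0,0,0.001,0,0.9],[0,0,0,0,0.9]]'|egrep 'pos|force|rot'; python3 -c "
from h import *
plan((.4240,-.143,-.0028,-101.5))"
```

```text
tool_pos: [0.423, -0.1437, -0.0015]
contact_force: [-0.1, -0.2, -1.7]
tool_pos: [0.4229, -0.1438, -0.0025]
eef_rot: [-0.631, 0.776, 0.0, -0.0]
contact_force: [0.3, 0.5, -0.7]
t 27.5 pos [ 0.4229 -0.1438 -0.0025] yaw -101.75 open 0.439 F [ 0.3  0.5 -0.7] q [ 0.25  0.89 -0.05  2.23  1.07  0.04 -2.62] tilt [-0.0013  0.0001]
  shift [-0.001  -0.0009  0.0003] rows>=0.0  per 1 rows: [-0.001  -0.0009  0.0003] | turn -0.0007 rows 1 per -0.0007 (alt half-turn 0.4993)
```

```bash
python3 -m jog '[[0,0,0.0005,0,0.9],[0,0,0,0,0.9]]'|egrep 'pos|force'; python3 -c "
from h import *
plan((.4240,-.143,-.0028,-101.5))
im=r.snapshot('scene'); c=r.get_calibration('scene'); zoom(im,(270,190,370,265),7,'pics/s29.png')"
```

```text
tool_pos: [0.423, -0.1438, -0.003]
contact_force: [-0.3, 0.3, -0.4]
t 27.7 pos [ 0.423  -0.1438 -0.003 ] yaw -101.76 open 0.44 F [-0.3  0.3 -0.4] q [ 0.25  0.89 -0.05  2.23  1.09  0.04 -2.65] tilt [-0.0012  0.    ]
  shift [-0.0009 -0.0008 -0.0002] rows>=0.0  per 1 rows: [-0.0009 -0.0008 -0.0002] | turn -0.0007 rows 1 per -0.0007 (alt half-turn 0.4993)
```

View pics/s29.png

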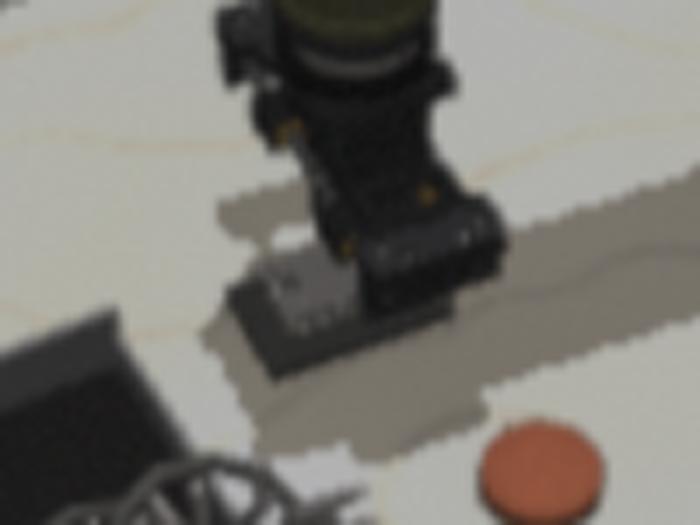

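```bash
python3 -m jog '[[0,0,0,0,0.5],[0,0,0,0,0.5],[0,0,0,0,0.45],[0,0,0,0,0.4],[0,0,0,0,0.4]]' 3; python3 -c "
from h import *
im=r.snapshot('wrist'); zoom(im,(160,130,480,370),2.4,'pics/w30.png')"
```

```text
clock: 28.25
tool_pos: [0.423, -0.1437, -0.0031]
eef_rot: [-0.631, 0.776, 0.0, -0.0]
contact_force: [-0.1, 0.3, -0.1]
opening: 0.6
```

View pics/w30.png

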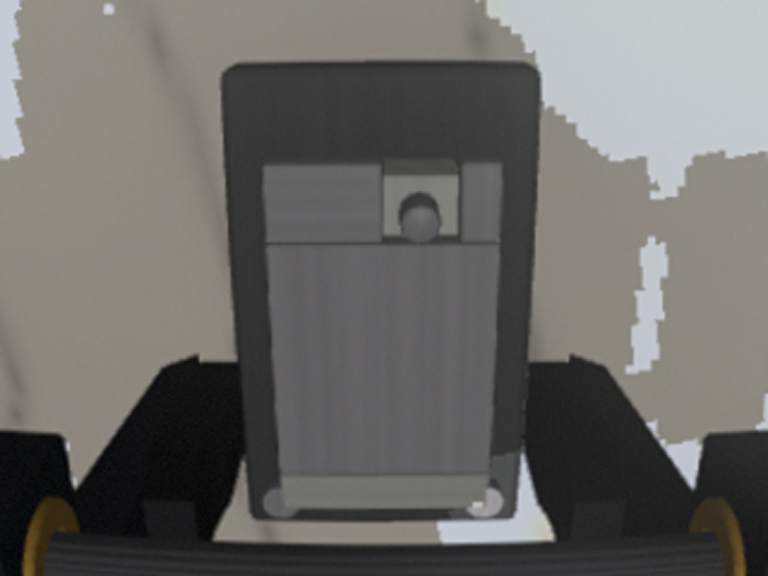

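```bash
python3 -m jog '[[0,0,-0.005,0,0.4],[0,0,-0.015,0,0.35],[0,0,-0.03,0,0.3],[0,0,-0.04,0,0.3],[0,0.01,-0.04,0,0.3],[0,0.01,-0.04,0,0.2],[0,0,0,0,0.2],[0,0,0,0,0.2],[0,0,0,0,0.2]]'; python3 -c "
from h import *
c=r.get_calibration('wrist');plan((.4240,-.143,-.0028,-101.5))
im=r.snapshot('wrist'); np.savez('c31.npz',**c);cv2.imwrite('pics/w31.png',im[:,:,::-1]);zoom(im,(250,120,390,260),5,'pics/w31z.png')"
```

```text
clock: 29.2
tool_pos: [0.4031, -0.1399, 0.1662]
eef_rot: [-0.631, 0.776, 0.001, -0.001]
contact_force: [0.1, -1.7, 0.1]
opening: 0.798
t 29.2 pos [ 0.4031 -0.1399  0.1662] yaw -101.78 open 0.798 F [ 0.1 -1.7  0.1] q [ 0.66  0.58 -0.68  2.16  0.65  0.61 -2.26] tilt [-0.0028  0.0001]
  shift [-0.0012 -0.0211  0.169 ] rows>=3.4  per 4 rows: [-0.0003 -0.0053  0.0422] | turn -0.0008 rows 1 per -0.0008 (alt half-turn 0.4992)
```

View pics/w31z.png

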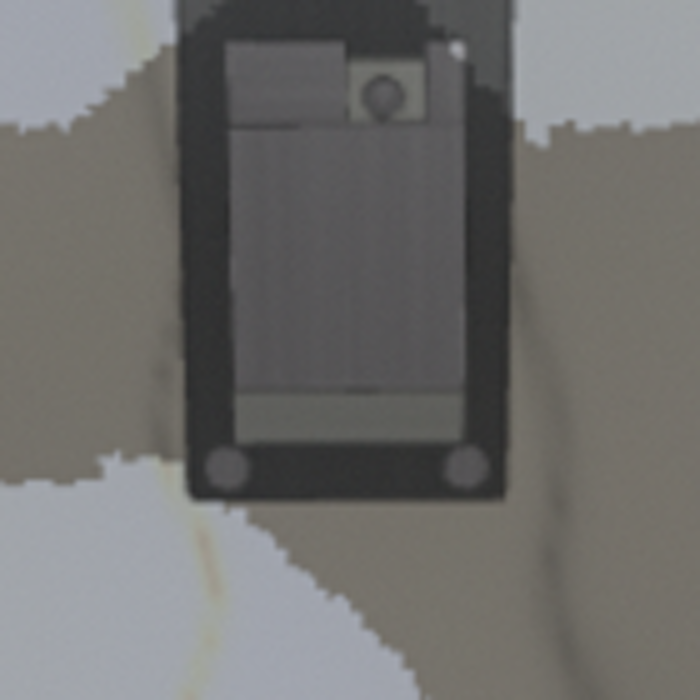

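View pics/w31.png

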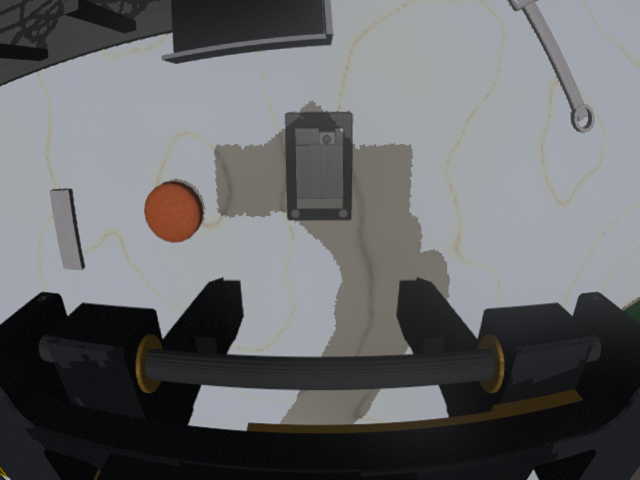

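```bash
python3 - <<'E'
from h import *
c=dict(np.load("c31.npz"))
g=lambda pts,z:ground(c,np.array(pts,float)/5+[250,120],"wrist",z)
P=g([(225,42),(465,42),(465,443),(233,443)],.032);a=(P[0]+P[1])/2;b=(P[2]+P[3])/2;d=a-b
print(((a+b)/2).round(4),np.linalg.norm(d),np.degrees(np.arctan2(d[1],d[0])),"pin",g([(383,95)],.036).round(4))
print(r.finish_job())
E
```

```text
[ 0.4353 -0.1474  0.032 ] 0.06878741651614753 -11.22332227472688 pin [[ 0.4593 -0.1584  0.036 ]]
the job is handed in; nothing more can be done
None
```

The blade went through the chute, landed turned over in the tray, and now lies bevel up on the holder with its notch over the pin. I let go of it there, backed the arm off and handed the job in at about 29 s.

- **Through the chute:** I gripped the blade across its width and swung it onto the sloping feed bed by pressing its upper end against the rods. Once released, it slid through and stopped in the tray bevel up.
- **From tray to holder:** I pulled it about 12 mm clear of the chute exit and re-gripped it. I then laid it on the holder.

**Last checks (pictures from after I let go):**
- **Position:** the blade's middle was at about (0.435, -0.147) m, within about 1.5 mm of where I had measured the holder.
- **Straightness:** the blade's yaw was -11.2°, and I measured the holder at -11.1° to -11.4°.
- **Pin and bevel:** the pin sat inside the notch with a gap all round, the margins on both long sides were even, and the bevel was up.

**What disagreed or stayed uncertain:**
- **Fingertip position:** the fingertips turned out to be about 31 mm short of the reported TCP, found by touching the table. My first attempt to grip closed above the blade without touching it. I corrected for this afterwards.
- **Final lowering:** two joints were almost at their range limits and I felt no contact force with the bed, so the blade may have dropped less than about 1 mm when released.
- **Other things on the table:** I didn't handle any of them and felt no knock, but I took no last full-scene picture to confirm.

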